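# Lock the strainer cup into the dye dispenser

## Task

Fit the steel strainer cup with the black handle up into the collar under the dye dispenser's head: lift its three lugs through the slots and turn it anticlockwise (seen from above) until it hangs on the ledges by itself, and let go of it there. Then push the handle on round to the stop, so that the lugs drop into their pockets and the cup sits locked and level, and leave it so. Do not knock over or shift the other things on the table.

Things in the scene. Friction and masses are not known exactly. Their poses are not given: they have to be found in the camera images.
- dispenser: Grey bench machine, fixed; origin on the table below the mount axis, z up; yawed up to 0.2 rad. Its column (85 x 75 mm, 245 high) stands 185 mm from the origin along its +y; an arm leads from it to a round steel head (radius 54 mm, 152 to 242 mm above the table) over the origin. Below lies a steel drip plate (radius 60, top 15 mm). A fixed steel collar hangs under the head.
- mount (a point): On the mount axis at the collar's flat underside, 125 mm above the table; axes as the dispenser's. Collar: inner radius 36.5, outer 52, depth 27 mm, three slots (34 deg = 23 mm wide, notches in its wall) 120 deg apart, nominally at bearings -150, -30, 90 deg about z from x; actually up to 0.25 rad off either way, unreported: find them by sight, or by pressing up lightly and turning.
- mount_seat (a point): On the mount axis, 18 mm above mount: where the centre of the cup's rim lies when locked. Anticlockwise (from above) after each slot's centre: from 17 to 65 deg a flat ledge, top 8 mm above the underside; from 65 to 95 deg a pocket, floor 4 mm above the underside (4 mm below the ledge); then a stop. Clockwise from a slot is the back of a stop: no way.
- mount_top (a point): On the mount axis, 27 mm above mount: hard underside of the head, which the cup's rim meets when pushed right up. Rim heights above mount: 8 mm with the lugs pressed against the underside beside the slots (blocked), 27 mm right up, 22 mm with the lugs resting on the ledges, 18 mm with the lugs in the pockets (locked).
- strainer_rim (a point): Centre of the steel strainer cup's top rim, 60 mm above its base; z up, x towards the handle. Radius 34 mm, narrowing to 31 in the top 7 mm; 0.12 to 0.19 kg; stands on the table. Three lugs, 12 mm wide, 6 mm thick, out to radius 43 mm, 46 to 52 mm above the base, at 0 (over the handle), 120 and 240 deg. In the collar it has 2.5 mm clearance all round.
- strainer_handle (a point): Grasp point on the cup's level, straight black handle: middle of the bar, 120 mm from the cup's axis, 30 mm above its base. Bar 16 mm wide, 26 high, 57 to 165 mm out along x. Grip hard; over about 3 N at the cup tips it in the grip. When the cup hangs in the collar the handle can be pushed sideways with closed fingers (under 2 N) to the stop; the cup then drops 4 mm by its weight once the finger backs off.
- dye_cup_a: Bystander, to be left alone: clear tapered plastic cup with orange dye residue and a wooden stick, 85 mm across, 92 mm high (stick to 135 mm); origin at its underside.
- dye_cup_b: Bystander, to be left alone: the same cup with dark purple residue; origin at its underside.
- jar: Bystander, to be left alone: blue screw jar, 68 mm across, 75 mm high; origin at its underside.
- squeeze_bottle: Bystander, to be left alone: mustard-yellow bottle with white cap, 54 mm across, 150 mm high; origin at its underside.
- tape_roll: Bystander, to be left alone: roll of tape lying flat, 90 mm across, 22 mm high; origin at its underside.
- roller: Bystander, to be left alone: rubber hand roller lying down, about 160 mm long, 36 mm high; origin at its underside.
- scoop: Bystander, to be left alone: small white plastic measuring scoop without lugs, cup 54 mm across, 35 mm high; origin at its underside.
- strainer: The whole strainer cup (lugs and handle); origin at the centre of its underside, x towards the handle, z up.
Not all that is in view belongs to the job. What is shaped like the strainer but blue is not meant.

How it is judged:
By the outcome, as a careful person would: the job done as asked, in the order asked, and still so for the second after the job is handed in, with the robot touching nothing.
It also fails if it takes over 72 s, if anything falls off the work surface, if the arm or the gripper's body presses on something with over 40 N, if the wrist force passes 120 N, or if a joint passes its speed limit or range.

## Robot

A 6-joint arm with a two-finger parallel gripper is mounted at the origin on the work surface. World frame = base frame: x ahead of the robot, y to its left, z up, the work surface at z = 0. Lengths are in m, angles in rad, forces in N, time in s.
With the tool pointing down it reaches from about 0.325 to 0.775 m from the base axis. Payload 5.5 kg.
Tool frame: the origin (TCP) lies at the very end of the fingers, on their centre line; the grasp point (between the pads) lies robot.grasp_offset behind it (robot.grasp_offset is the distance from the TCP to the grasp point, in m); z points along the fingers, y is the direction in which the jaws open and shut (so a half turn about z gives the same grasp; the last joint's range is limited). The gripper opens to 88 mm and grips with 3 to 60 N. Pads are 20 mm wide; open, the fingers measure 115 mm over their backs; the gripper's body (75 mm by 178 mm) begins 61 mm behind the grasp point.
Start: joints at [1.087, 0.091, 1.231, -0, 1.82, -0.057], TCP at [0.248, 0.546, 0.223] pointing down, gripper open.
Joint ranges: [-2.87, 2.87], [-0.86, 2.18], [0.17, 2.46], [-1.51, 4.65], [0.06, 2.69], [-2.65, 2.65]. Speed limits (rad/s): [2.57, 2.57, 3.01, 3.14, 3.14, 3.14].

## Interface

Orientations are given as a 3x3 rotation matrix whose columns are the frame's x, y, z axes.
In Python, from bench import robot, eyes, job gives the robot as it stands.
- The arm moves only by the tool play_rows, never from a script. Its argument "motion" is a list that holds one entry, the list of rows, each a list of 7 numbers: the turn, a rotation vector about the tool's x, y, z in degrees, then the shift along the tool's x, y, z in mm, then the finger opening in mm, from 0 to 87.8. In form: [[[rx, ry, rz, x, y, z, claw], ...]]. A call has 1 to 8 rows; each row shifts and turns the pose as measured when the row begins, along the tool's axes as they then stand; what a row does not reach is not made up. A row lasts 1/10 s, in which the tool goes at most 50 mm and 8.59 degrees, less where a joint would pass 70% of its speed; a pose out of reach is approached as far as the arm can. A call is refused whole if a number of a shift passes 50 or a number of a turn 8.59, either way. A call with a gripper value outside its range is refused whole. The fingers move at their own pace and stop on an object; "force" is the grip in N (left out, the last holds). Time passes only in rows, so rows that do not move let the fingers close. It gives the time, the measured TCP pose, the force and the opening at its end, in the units of the state.
- robot.state(): the state, without advancing time (a new reading comes with each control period).
- eyes.capture(name): name is "side" or "top" or "wrist"; returns the picture (420x560x3 uint8, red, green, blue); there is no depth.
- eyes.camera_info(name): a dict with "intrinsics" (3x3 intrinsics, pixels), "xyz" and "attitude" of the camera in the world. Camera axes: x right, y down, z forward; pixel columns grow to the right and rows downward; lengths in m; the calibration is good to about 2 mm. A picture is of the moment at which its call begins: read the wrist's pose just before it. camera_info takes no time and is no camera call; for the wrist camera it gives the pose at the moment of the call.
- job.sign_off(): hands the job in, once; it reports no verdict.
The state is a dict: "clock": time; "joint_positions": joint angles; "joint_vel": joint speeds; "tau": joint torques, N m; "eef_pos": TCP position; "orientation": TCP orientation; "force": force on the tool from outside, world axes, zero at the start; "ft_torque": the same for the moment, N m; "finger_gap": opening from 0.0 (shut) to 1.0 (fully open).
Only numpy, scipy, OpenCV 4.12 (cv2) and the standard library are available. Lean on these libraries where they do the work, as an engineer would, in place of code of your own. Each camera call takes 0.05 s, during which the arm holds its last target.

## Working session

There is one attempt and no reset: what is moved stays moved. The work goes in short steps, Python scripts to look and compute and a tool call to move; the robot and the scene stay as the last step left them, time stands still between calls to the robot, and variables do not carry over. Pictures are saved under pics/ and viewed, and the job is handed in when it is done.

Besides the shell and the picture viewer there is one more tool, called after ">>>" as name(argument=value, ...) on one line, values as JSON. play_rows: Moves the arm, as the interface text tells. Its arguments: {"type":"object","properties":{"motion":{"type":"array","items":{"type":"array","items":{"type":"array","items":{"type":"number"}}}},"force":{"type":"number"}},"required":["motion"]}

```bash
ls; mkdir -p pics
python3 - <<'E'
from bench import robot, eyes, job
import cv2
print(robot.state()); print(robot.grasp_offset)
for n in ["side","top","wrist"]:
    im=eyes.capture(n); cv2.imwrite(f"pics/{n}0.png",im[:,:,::-1]); print(n,eyes.camera_info(n))
E
```

```text
pics
{'clock': 0.0, 'joint_positions': array([ 1.08731937e+00,  9.18498763e-02,  1.23191278e+00, -2.87459320e-05,
        1.81981519e+00, -5.67063286e-02]), 'joint_vel': array([-1.15477830e-03, -1.07487036e-04,  6.62711782e-04,  1.04516191e-03,
       -5.59652077e-05, -7.18575274e-04]), 'tau': array([ 1.43834899e-03, -4.46450186e+01, -4.06452084e+01,  7.00360397e-02,
        2.92916031e-02, -1.57410136e-04]), 'eef_pos': array([0.24822752, 0.54589921, 0.22149709]), 'orientation': array([[-9.10304280e-01,  4.13938777e-01, -8.98170739e-04],
       [ 4.13939742e-01,  9.10302562e-01, -1.77060727e-03],
       [ 8.46841176e-05, -1.98357994e-03, -9.99998029e-01]]), 'force': array([-0.19585656, -0.082638  ,  0.53121978]), 'ft_torque': array([ 0.0216051 , -0.00059233,  0.01078421]), 'finger_gap': 0.9950336498682035}
0.0187
side {'intrinsics': array([[512.44591005,   0.        , 275.21126951],
       [  0.        , 512.44591005, 208.25677683],
       [  0.        ,   0.        ,   1.        ]]), 'xyz': array([-0.14674219, -1.0543839 ,  0.99769287]), 'attitude': array([[ 0.7901586 , -0.3770894 ,
[... 185 characters left out ...]
     [  0.        , 528.61734851, 216.13545858],
       [  0.        ,   0.        ,   1.        ]]), 'xyz': array([ 0.29120796, -0.09689669,  1.40331826]), 'attitude': array([[-0.02734676, -0.98222484,  0.18570546],
       [-0.99962204,  0.02634711, -0.00784923],
       [ 0.00281691, -0.18584992, -0.98257411]])}
wrist {'intrinsics': array([[320.62343027,   0.        , 281.96215007],
       [  0.        , 320.62343027, 208.75628144],
       [  0.        ,   0.        ,   1.        ]]), 'xyz': array([0.17177098, 0.58054018, 0.38425759]), 'attitude': array([[ 0.4136553 ,  0.86785677,  0.27516162],
       [ 0.91043205, -0.39375688, -0.12676358],
       [-0.00166585,  0.30295238, -0.95300424]])}
```

View pics/side0.png

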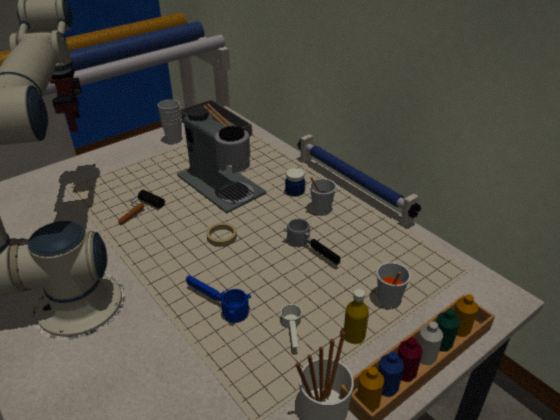

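View pics/top0.png

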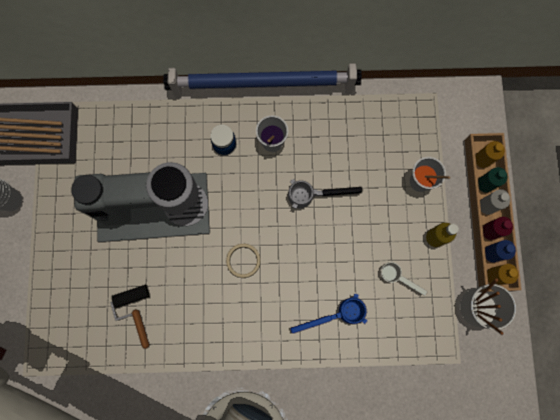

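View pics/wrist0.png

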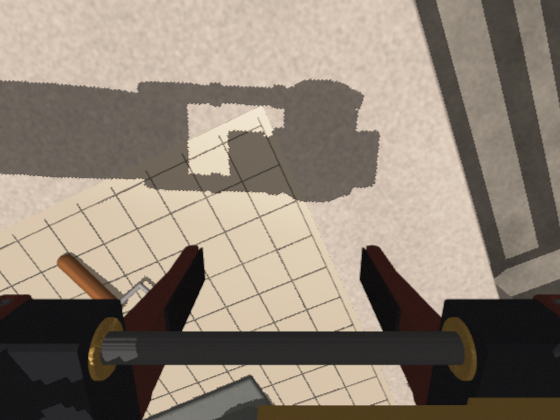

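```bash
cat > h.py <<'E'
from bench import robot, eyes, job
import numpy as np, cv2
def ray(ci,u,v):
    K,p,R=ci["intrinsics"],ci["xyz"],ci["attitude"]
    d=R@np.linalg.inv(K)@np.array([u,v,1.0]); return p,d/np.linalg.norm(d)
def onz(ci,u,v,z):
    p,d=ray(ci,u,v); return p+d*(z-p[2])/d[2]
def proj(ci,P):
    q=ci["attitude"].T@(np.asarray(P,float)-ci["xyz"]); q=ci["intrinsics"]@q; return q[:2]/q[2]
def rnd(a,n=4): return np.round(a,n)
E
python3 - <<'E'
from h import *
t=cv2.imread('pics/top0.png'); s=cv2.imread('pics/side0.png')
a=cv2.resize(t[150:240,60:380],None,fx=2.5,fy=2.5,interpolation=cv2.INTER_CUBIC); cv2.imwrite('pics/topz.png',cv2.convertScaleAbs(a,alpha=1.8,beta=10))
a=cv2.resize(s[90:280,150:350],None,fx=3.2,fy=3.2,interpolation=cv2.INTER_CUBIC)[:600]; cv2.imwrite('pics/sidez.png',cv2.convertScaleAbs(a,alpha=1.8,beta=10))
E
```

```text
(no output)
```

View pics/topz.png

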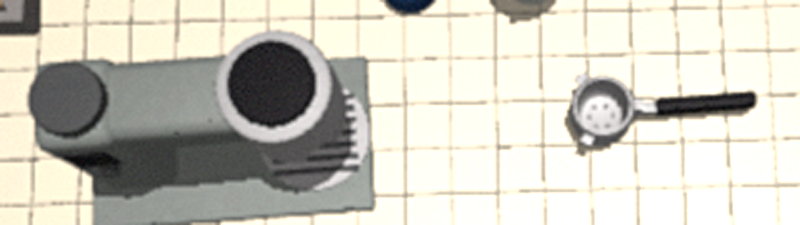

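View pics/sidez.png

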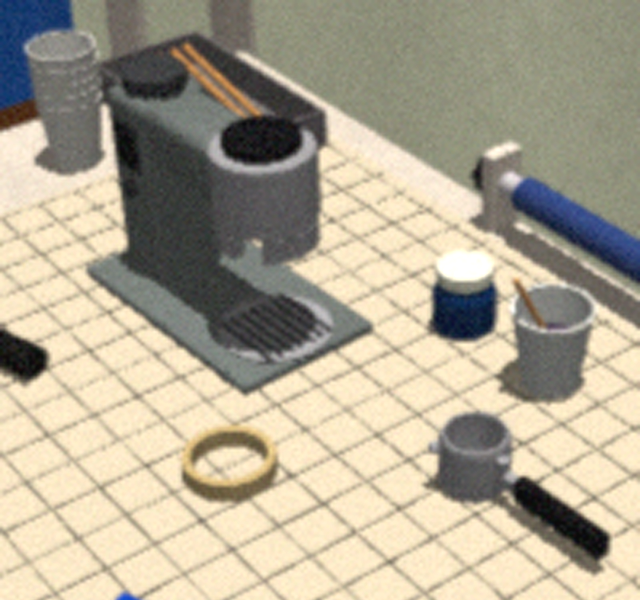

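Run:
```python
from h import *
ct,cs=eyes.camera_info("top"),eyes.camera_info("side")
def zt(u,v): return 60+(u+.5)/2.5-.5,150+(v+.5)/2.5-.5
def zs(u,v): return 150+(u+.5)/3.2-.5,90+(v+.5)/3.2-.5
print("head top", onz(ct,*zt(274.5,86.5),.242))
print("head side", onz(cs,*zs(262,152),.242))
t=cv2.imread('pics/top0.png')
# cup rim, handle black
g=cv2.cvtColor(t,cv2.COLOR_BGR2HSV)
m=((g[...,2]<45)).astype(np.uint8); m[:, :310]=0; m[:,370:]=0; m[:175]=0; m[205:]=0
n,l,st,c=cv2.connectedComponentsWithStats(m)
for i in range(1,n):
  if st[i,4]>40:
    ys,xs=np.where(l==i); print(st[i],c[i]); print(cv2.minAreaRect(np.c_[xs,ys].astype(np.float32)))
    print("handle c", onz(ct,*c[i],.043))
    r=cv2.minAreaRect(np.c_[xs,ys].astype(np.float32)); b=cv2.boxPoints(r); print([rnd(onz(ct,*p,.043)) for p in b])
print("rim centre", onz(ct,*zt(602,104),.060), [rnd(onz(ct,*zt(*p),.060)) for p in [(570,104),(634,104),(602,76),(602,135)]])
# plate edges base corners
for p in [(95,200+23),(374,207),(367,58)]: print("base",rnd(onz(ct,*zt(*p),.01)))
s=cv2.imread('pics/side0.png')
a=cv2.resize(s[120:185,195:265],None,fx=9,fy=9,interpolation=cv2.INTER_CUBIC); cv2.imwrite('pics/sidezz.png',cv2.convertScaleAbs(a,alpha=2,beta=10))
a=cv2.resize(t[165:225,280:375],None,fx=8,fy=8,interpolation=cv2.INTER_CUBIC); cv2.imwrite('pics/topzz.png',cv2.convertScaleAbs(a,alpha=1.5,beta=10))
```

```text
head top [0.59066308 0.14395064 0.242     ]
head side [0.57750341 0.11236751 0.242     ]
[322 187  40  10 260] [341.47307692 191.38846154]
((341.4873046875, 191.34103393554688), (6.8182172775268555, 39.434017181396484), 85.42607879638672)
handle c [ 0.61057446 -0.26913935  0.043     ]
[array([ 0.6171, -0.2167,  0.043 ]), array([ 0.6228, -0.3212,  0.043 ]), array([ 0.6043, -0.3216,  0.043 ]), array([ 0.5986, -0.2174,  0.043 ])]
rim centre [ 0.60967358 -0.16007211  0.06      ] [array([ 0.6106, -0.1267,  0.06  ]), array([ 0.6088, -0.1935,  0.06  ]), array([ 0.6398, -0.1611,  0.06  ]), array([ 0.5766, -0.1589,  0.06  ])]
base [0.5061 0.381  0.01  ]
base [0.5153 0.0845 0.01  ]
base [0.6798 0.0918 0.01  ]
```

View pics/sidezz.png

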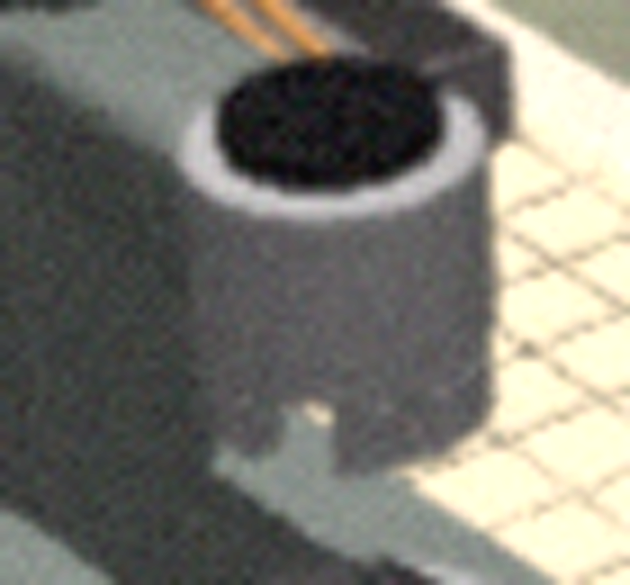

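View pics/topzz.png

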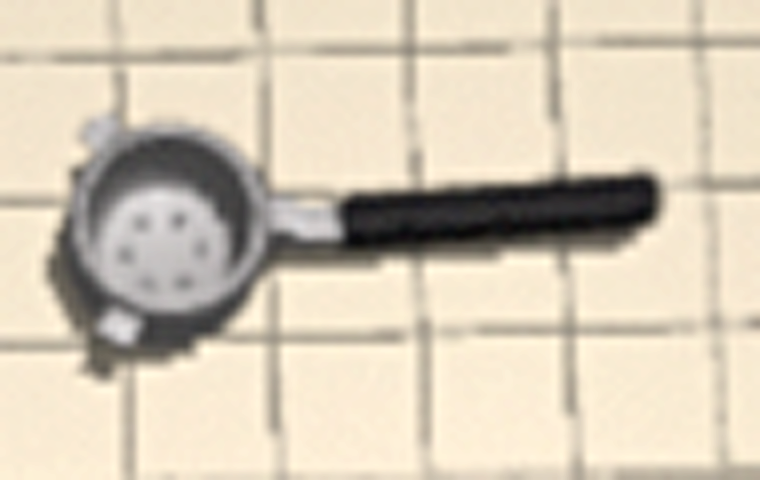

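Run:
```python
from h import *
ct,cs=eyes.camera_info("top"),eyes.camera_info("side")
def zs(u,v): return 195+(u+.5)/9-.5,120+(v+.5)/9-.5
T=onz(ct,169.4,184.2,.242); print("T",T)
# predicted side view of head silhouette for this centre
for c in [T[:2],T[:2]+[0,.003],T[:2]-[0,.003]]:
    a=np.linspace(0,2*np.pi,361)
    P=np.array([proj(cs,[c[0]+.054*np.cos(x),c[1]+.054*np.sin(x),.242]) for x in a])
    P=(P-[195,120]+.5)*9-.5
    print("pred ring u",P[:,0].min(),P[:,0].max(),"v",P[:,1].min(),P[:,1].max(), "obs u 180 492, v max 218")
    P=np.array([proj(ct,[c[0]+.054*np.cos(x),c[1]+.054*np.sin(x),.242]) for x in a]); P=(P-[60,150]+.5)*2.5-.5
    print("  top u",P[:,0].min(),P[:,0].max(),"v",P[:,1].min(),P[:,1].max(),"obs 217 332 31 142")
for p in [(283,445),(335,470),(215,460),(300,462)]:
    q=onz(cs,*zs(*p),.125)-T; print(p,rnd(q[:2]),np.hypot(*q[:2]),np.degrees(np.arctan2(q[1],q[0])))
```

```text
T [0.59090195 0.14417921 0.242     ]
pred ring u 154.52792723160317 471.6702707467001 v 36.68907021033205 189.24130617132565 obs u 180 492, v max 218
  top u 214.4141658950146 334.0313545594853 v 28.720279367728352 144.75441616672117 obs 217 332 31 142
pred ring u 149.82902734287728 466.60361930836206 v 33.59108197728638 185.77861779284854 obs u 180 492, v max 218
  top u 211.0888901131678 330.7112805259931 v 28.804290843293472 144.84215722328133 obs 217 332 31 142
pred ring u 159.23828147789365 476.7492295281549 v 39.79439030382014 192.71265218821668 obs u 180 492, v max 218
  top u 217.73931054623705 337.35129777949857 v 28.636271175871613 144.66667859774822 obs 217 332 31 142
(283, 445) [-0.0301 -0.0116] 0.03226630829536272 -158.902968160672
(335, 470) [-0.0249 -0.0366] 0.04431164310243164 -124.22288795220668
(215, 460) [-0.054  -0.0047] 0.05423468968910822 -174.99665989396573
(300, 462) [-0.0316 -0.0246] 0.04003447738234319 -142.05217309822982
```

Run:
```python
from h import *
ct,cs=eyes.camera_info("top"),eyes.camera_info("side")
def zt(u,v): return 60+(u+.5)/2.5-.5,150+(v+.5)/2.5-.5
def zs(u,v): return 150+(u+.5)/3.2-.5,90+(v+.5)/3.2-.5
def tri(a,b):
    (p,d),(q,e)=ray(ct,*a),ray(cs,*b)
    A=np.c_[d,-e]; x=np.linalg.lstsq(A,q-p,rcond=None)[0]
    P,Q=p+d*x[0],q+e*x[1]; return rnd((P+Q)/2),rnd(P-Q)
print("corner",tri(zt(374,207),zs(246,388)))
print("corner2",tri(zt(367,58),zs(371,326)))
print("corner3",tri(zt(93,223),zs(90,268)))
print("rim",tri(zt(602,104),zs(475,436)))
print("handle tip",tri(zt(754,100),zs(604,535)))
print("headring",tri((169.4,184.2),(195+336/9,120+145/9)))
print("headring",tri((169.4,184.2),(195+336/9,120+135/9)))
print("blackdisc",tri(zt(272,83),(195+331/9,120+122/9)))
```

```text
corner (array([0.5179, 0.0839, 0.0071]), array([-0.0041,  0.0021, -0.0004]))
corner2 (array([0.6818, 0.0917, 0.0065]), array([-0.0019,  0.0011, -0.0004]))
corner3 (array([0.5088, 0.3852, 0.0018]), array([-0.0029,  0.0013,  0.    ]))
rim (array([ 0.6126, -0.161 ,  0.0517]), array([-0.0019,  0.0011, -0.0005]))
handle tip (array([ 0.6175, -0.3241,  0.0415]), array([-0.0063,  0.0038, -0.0021]))
headring (array([0.5986, 0.1469, 0.2227]), array([-0.0053,  0.0028, -0.0008]))
headring (array([0.5978, 0.1458, 0.2273]), array([-0.0059,  0.0031, -0.0009]))
blackdisc (array([0.5987, 0.1475, 0.2316]), array([-0.0038,  0.002 , -0.0006]))
```

```bash
cat >> h.py <<'E'
from scipy.spatial.transform import Rotation as Ro
def pose_from(bearing,tilt=0.):
    """tool x horizontally at bearing (deg), tool z down; tilt: tool top leans towards -toolx by tilt deg"""
    b=np.radians(bearing); x=np.array([np.cos(b),np.sin(b),0]); z=np.array([0,0,-1.]); y=np.cross(z,x)
    R=np.c_[x,y,z]
    # leaning top towards -x: tool z tip goes towards +x -> rotate about y by +tilt
    return R@Ro.from_euler('y',tilt,degrees=True).as_matrix()
def plan(p,R,n,claw,step=1):
    s=robot.state(); p0=s["eef_pos"]; R0=s["orientation"]
    rv=Ro.from_matrix(R0.T@R).as_rotvec(degrees=True)
    print("rotvec",rnd(rv,2),"dist mm",rnd(1e3*np.linalg.norm(p-p0),1),"toolshift",rnd(1e3*R0.T@(p-p0),1))
    Rc=R0.copy()
    for i in range(n):
        d=Rc.T@(p-p0)*1e3/n; print([round(float(v),1) for v in rv/n]+[round(float(v),1) for v in d]+[claw])
        Rc=Rc@Ro.from_rotvec(rv/n,degrees=True).as_matrix()
E
python3 - <<'E'
from h import *
plan(np.array([.45,.27,.31]),pose_from(125),7,87)
E
```

```text
rotvec [-8.000e-02  2.000e-02  3.055e+01] dist mm 353.1 toolshift [-297.9 -167.8  -88. ]
[-0.0, 0.0, 4.4, -42.6, -24.0, -12.6, 87]
[-0.0, 0.0, 4.4, -44.3, -20.7, -12.6, 87]
[-0.0, 0.0, 4.4, -45.7, -17.2, -12.6, 87]
[-0.0, 0.0, 4.4, -46.9, -13.7, -12.6, 87]
[-0.0, 0.0, 4.4, -47.8, -10.1, -12.6, 87]
[-0.0, 0.0, 4.4, -48.4, -6.4, -12.6, 87]
[-0.0, 0.0, 4.4, -48.8, -2.7, -12.6, 87]
```

>>> play_rows(motion=[[[0, 0, 4.4, -42, -24, -18, 87], [0, 0, 4.4, -42, -21, -18, 87], [0, 0, 4.4, -44, -17, -18, 87], [0, 0, 4.4, -45, -14, -14, 87], [0, 0, 4.4, -47, -10, -8, 87], [0, 0, 4.4, -48, -6, -6, 87], [0, 0, 4.4, -48, -3, -6, 87]]])

```text
clock: 0.85
eef_pos: [0.4415, 0.2704, 0.3066]
orientation: [[-0.563, 0.826, -0.006], [0.826, 0.563, -0.009], [-0.003, -0.01, -1.0]]
force: [0.4, 0.7, 0.2]
finger_gap: 0.991
```

Run:
```python
from h import *
plan(np.array([.60,.065,.31]),pose_from(93),7,87)
```

```text
rotvec [-0.51  0.35 31.27] dist mm 259.5 toolshift [-259.    15.3   -2.6]
[-0.1, 0.1, 4.5, -37.0, 2.2, -0.4, 87]
[-0.1, 0.1, 4.5, -36.7, 5.1, -0.4, 87]
[-0.1, 0.1, 4.5, -36.2, 7.9, -0.4, 87]
[-0.1, 0.1, 4.5, -35.5, 10.7, -0.4, 87]
[-0.1, 0.1, 4.5, -34.5, 13.4, -0.5, 87]
[-0.1, 0.1, 4.5, -33.4, 16.1, -0.5, 87]
[-0.1, 0.1, 4.5, -32.0, 18.6, -0.5, 87]
```

Tracking is good. I'll continue until the camera is over the head.

>>> play_rows(motion=[[[-0.1, 0, 4.5, -37, 2, -1, 87], [-0.1, 0.1, 4.5, -37, 5, -1, 87], [-0.1, 0, 4.5, -36, 8, 0, 87], [0, 0.1, 4.5, -35, 11, 0, 87], [-0.1, 0, 4.5, -34, 13, 0, 87], [0, 0.1, 4.5, -33, 16, 0, 87], [0, 0, 4.3, -32, 19, 0, 87], [0, 0, 0, 0, 0, 0, 87]]])

```text
clock: 1.65
eef_pos: [0.604, 0.0487, 0.3068]
orientation: [[-0.019, 1.0, -0.004], [1.0, 0.019, -0.001], [-0.001, -0.004, -1.0]]
force: [-0.1, -0.1, -1.0]
finger_gap: 0.99
```

Run:
```python
from h import *
ci=eyes.camera_info("wrist"); im=eyes.capture("wrist"); cv2.imwrite("pics/w1.png",im[:,:,::-1]); np.savez("w1.npz",**ci)
print(ci["xyz"],robot.state()["eef_pos"])
```

```text
[0.60256301 0.13223465 0.4691947 ] [0.6031666  0.05039687 0.30730589]
```

View pics/w1.png

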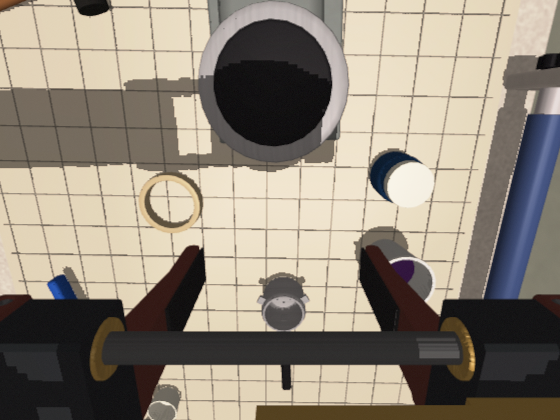

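Run:
```python
from h import *
ci=dict(np.load("w1.npz")); im=cv2.imread("pics/w1.png")
g=cv2.cvtColor(im,cv2.COLOR_BGR2HSV)
# black disc
m=((g[...,2]<50)).astype(np.uint8); m[180:]=0
n,l,st,c=cv2.connectedComponentsWithStats(m)
i=l[83,273]; cs,_=cv2.findContours((l==i).astype(np.uint8),0,1); e=cv2.fitEllipse(max(cs,key=len)); print("disc",e)
# ring: gray low sat vs shadows
for z in (.242,.236,.23): print(z,"disc",rnd(onz(ci,*e[0],z)), "ring", rnd(onz(ci,273.5,81.7,z)))
for z in (.242,.232):
  L,Rr,U,D=[onz(ci,*p,z) for p in [(198.5,82),(348.5,82),(273,2),(273,161)]]; print(z,"diam",np.linalg.norm(L-Rr),np.linalg.norm(U-D),(L+Rr)/2,(U+D)/2)
sub=im[0:175,180:370]; cv2.imwrite("pics/w1h.png",cv2.resize(sub,None,fx=3.4,fy=3.4,interpolation=cv2.INTER_CUBIC)[:600])
sub=im[250:400,230:345]; cv2.imwrite("pics/w1c.png",cv2.convertScaleAbs(cv2.resize(sub,None,fx=4,fy=4,interpolation=cv2.INTER_CUBIC),alpha=1.5))
```

```text
disc ((272.3002014160156, 82.54408264160156), (116.76285552978516, 125.37996673583984), 176.5747528076172)
0.242 disc [0.5951 0.1471 0.242 ] ring [0.5959 0.1477 0.242 ]
0.236 disc [0.5949 0.1475 0.236 ] ring [0.5957 0.1481 0.236 ]
0.23 disc [0.5947 0.1479 0.23  ] ring [0.5955 0.1485 0.23  ]
0.242 diam 0.09909100563480719 0.09829639111699885 [0.59582794 0.14748483 0.242     ] [0.59556968 0.14433501 0.242     ]
0.232 diam 0.10345250728094083 0.1026229177166562 [0.59553149 0.14815607 0.232     ] [0.59526186 0.14486761 0.232     ]
```

View pics/w1h.png

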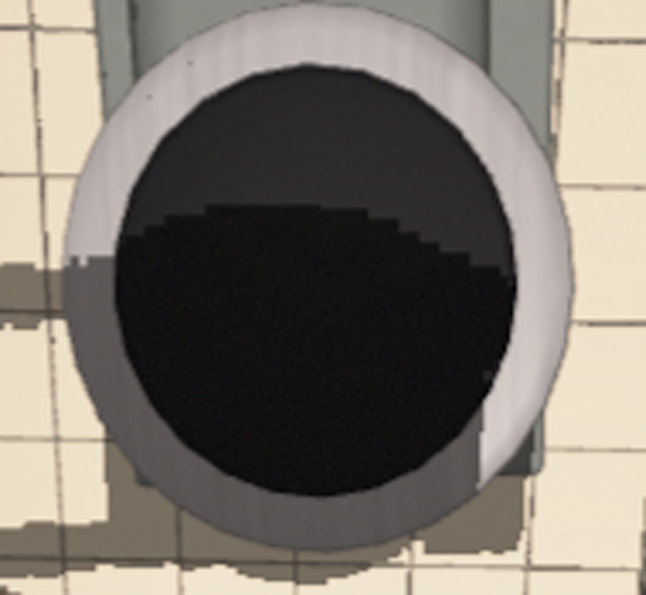

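View pics/w1c.png

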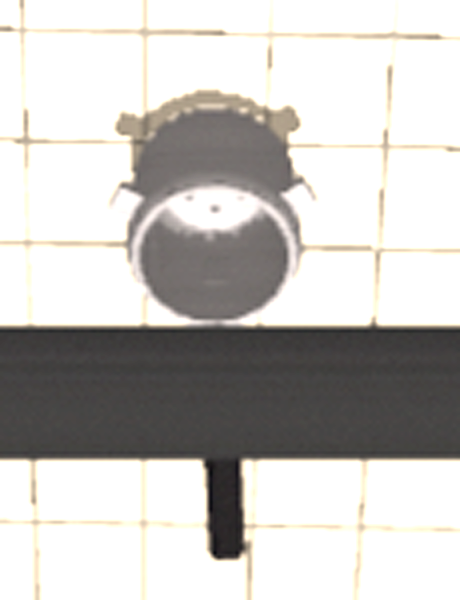

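```bash
cat >> h.py <<'E'
def circ(P):
    P=np.asarray(P)[:,:2]; A=np.c_[2*P,np.ones(len(P))]; x=np.linalg.lstsq(A,(P**2).sum(1),rcond=None)[0]
    r=np.sqrt(x[2]+x[0]**2+x[1]**2); return x[:2],r,np.std(np.hypot(*(P-x[:2]).T)-r)
E
python3 - <<'E'
from h import *
ci=dict(np.load("w1.npz")); im=cv2.imread("pics/w1.png")
g=cv2.cvtColor(im,cv2.COLOR_BGR2HSV)
m=((g[...,2]<50)).astype(np.uint8); m[180:]=0
n,l,st,c=cv2.connectedComponentsWithStats(m)
i=l[83,273]; cs,_=cv2.findContours((l==i).astype(np.uint8),0,1); C=max(cs,key=len)[:,0]
for z in (.242,.236,.23): print("disc",z,circ([onz(ci,*p,z) for p in C]))
Z=[(319,3),(66,250),(573,277),(319,551),(122,108),(508,108),(108,438),(536,430),(205,520),(440,520),(220,22),(420,22)]
for z in (.242,.232,.222): print("ring",z,circ([onz(ci,180+(u+.5)/3.4-.5,(v+.5)/3.4-.5,z) for u,v in Z]))
# cup rim in zoom 4 offset (230,250)
Z=[(131,252),(299,252),(214,184),(214,320),(152,206),(277,206),(160,302),(268,302)]
print("cup",circ([onz(ci,230+(u+.5)/4-.5,250+(v+.5)/4-.5,.06) for u,v in Z]))
print("handle end",onz(ci,230+226/4,250+555/4,.043),onz(ci,230+223/4,250+465/4,.043))
ct=eyes.camera_info("top")
t=cv2.imread('pics/top0.png'); a=cv2.resize(t[155:215,140:200],None,fx=10,fy=10,interpolation=cv2.INTER_CUBIC); cv2.imwrite('pics/topring.png',cv2.convertScaleAbs(a,alpha=1.5))
E
```

```text
disc 0.242 (array([0.59509381, 0.14498926]), np.float64(0.038696849080545576), np.float64(0.00020951973497303057))
disc 0.236 (array([0.59489656, 0.1453261 ]), np.float64(0.03971879675310362), np.float64(0.0002150529556511011))
disc 0.23 (array([0.5946993 , 0.14566293]), np.float64(0.04074074442564912), np.float64(0.00022058617632917432))
ring 0.242 (array([0.59579069, 0.14426444]), np.float64(0.049743100240404604), np.float64(0.0006091170155409737))
ring 0.232 (array([0.59549261, 0.14479394]), np.float64(0.05193254833604318), np.float64(0.000635927368801082))
ring 0.222 (array([0.59519452, 0.14532343]), np.float64(0.05412199643168427), np.float64(0.0006627377220612141))
cup (array([ 0.60867424, -0.16136782]), np.float64(0.030433585398515497), np.float64(0.000657521465707205))
handle end [ 0.61746678 -0.32471867  0.043     ] [ 0.61511332 -0.2771517   0.043     ]
```

Run:
```python
from h import *
cs=eyes.camera_info("side")
M=np.array([.5951,.1453])
Zz=lambda P:(np.asarray(P)-[195,120]+.5)*9-.5
a=np.radians(np.arange(360))
def ring(z,r): return Zz([proj(cs,[M[0]+r*np.cos(x),M[1]+r*np.sin(x),z]) for x in a])
for z,r in [(.222,.054),(.152,.054),(.125,.052)]:
    P=ring(z,r); print(z,rnd(P.min(0),1),rnd(P.max(0),1))
print("rim cup",(proj(cs,[.6087,-.1614,.06])-[150,90]+.5)*3.2-.5,"obs 475,436")
for b in range(-180,-90,5):
    q=[Zz(proj(cs,[M[0]+.052*np.cos(np.radians(b)),M[1]+.052*np.sin(np.radians(b)),z])) for z in (.125,.152)]; print(b,rnd(np.ravel(q),0))
```

```text
0.222 [168.3  82.8] [482.5 236.5]
0.152 [185.6 255. ] [491.6 413.9]
0.125 [197.6 321.9] [489.4 476.8]
rim cup [470.91765262 431.12891618] obs 475,436
-180 [221. 447. 215. 381.]
-175 [228. 452. 222. 387.]
-170 [237. 457. 231. 391.]
-165 [246. 461. 240. 396.]
-160 [256. 465. 250. 399.]
-155 [267. 469. 261. 403.]
-150 [278. 471. 273. 406.]
-145 [290. 474. 285. 408.]
-140 [302. 475. 297. 409.]
-135 [315. 476. 310. 410.]
-130 [328. 477. 323. 411.]
-125 [341. 477. 336. 411.]
-120 [354. 476. 349. 410.]
-115 [367. 474. 362. 408.]
-110 [380. 472. 375. 406.]
-105 [392. 470. 388. 404.]
-100 [404. 467. 400. 401.]
-95 [416. 463. 412. 397.]
```

Run:
```python
from h import *
R=pose_from(93.1,12); g=np.array([.6152,-.2812,.030]); z=R[:,2]
print(z, g+.0187*z)
plan(g+z*(.0187-.09)+[0,0,.0],R,8,87)
```

```text
[-0.01124362  0.20760745 -0.9781476 ] [ 0.61498974 -0.27731774  0.01170864]
rotvec [-0.03 12.   -1.86] dist mm 404.0 toolshift [-346.6    6.   207.6]
[-0.0, 1.5, -0.2, -43.3, 0.8, 25.9, 87]
[-0.0, 1.5, -0.2, -44.0, 0.6, 24.8, 87]
[-0.0, 1.5, -0.2, -44.6, 0.4, 23.6, 87]
[-0.0, 1.5, -0.2, -45.2, 0.2, 22.5, 87]
[-0.0, 1.5, -0.2, -45.8, 0.0, 21.3, 87]
[-0.0, 1.5, -0.2, -46.3, -0.2, 20.1, 87]
[-0.0, 1.5, -0.2, -46.9, -0.4, 18.8, 87]
[-0.0, 1.5, -0.2, -47.3, -0.5, 17.6, 87]
```

>>> play_rows(motion=[[[0, 1.5, -0.2, -43, 1, 26, 87], [0, 1.5, -0.2, -44, 1, 25, 87], [0, 1.5, -0.2, -45, 0, 24, 87], [0, 1.5, -0.2, -45, 0, 22, 87], [0, 1.5, -0.2, -46, 0, 21, 87], [0, 1.5, -0.2, -46, 0, 20, 87], [0, 1.5, -0.2, -47, 0, 19, 87], [0, 1.5, -0.2, -42, 0, 17, 87]]])

```text
clock: 2.5
eef_pos: [0.6235, -0.2793, 0.1038]
orientation: [[-0.082, 0.997, -0.002], [0.973, 0.08, 0.218], [0.218, 0.016, -0.976]]
force: [1.0, 0.8, 0.7]
finger_gap: 0.988
```

Run:
```python
from h import *
ci=eyes.camera_info("wrist"); im=eyes.capture("wrist"); cv2.imwrite("pics/w2.png",im[:,:,::-1]); np.savez("w2.npz",**ci)
print(ci["xyz"],robot.state()["eef_pos"])
R=pose_from(93.1,12); g=np.array([.6152,-.2812,.030]); z=R[:,2]
plan(g+z*.0187,R,1,87)
```

```text
[ 0.61648968 -0.23361668  0.28062863] [ 0.62073398 -0.28481845  0.09554563]
rotvec [ 0.15 -0.78  1.25] dist mm 84.4 toolshift [-10.8  -5.8  83.5]
[0.1, -0.8, 1.2, -10.8, -5.8, 83.5, 87]
```

View pics/w2.png

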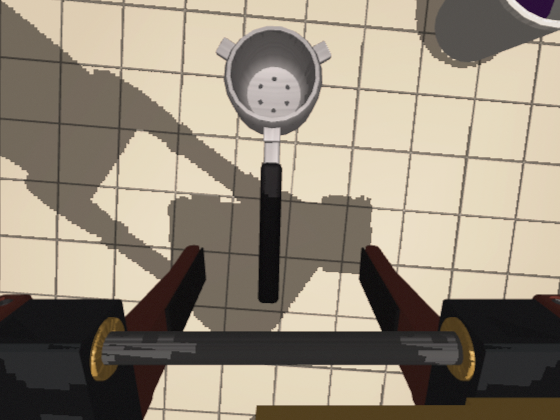

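Run:
```python
from h import *
ci=dict(np.load("w2.npz")); im=cv2.imread("pics/w2.png")
cv2.imwrite("pics/w2z.png",cv2.resize(im[20:310,200:340],None,fx=2,fy=2))
m=(im.max(2)<45).astype(np.uint8); m[:150]=0;m[310:]=0;m[:,:250]=0;m[:,292:]=0
n,l,st,c=cv2.connectedComponentsWithStats(m); k=1+np.argmax(st[1:,4]); ys,xs=np.where(l==k)
P=np.array([onz(ci,x,y,.043) for x,y in zip(xs,ys)]); print(st[k]); 
vx=cv2.fitLine(P[:,:2].astype(np.float32),cv2.DIST_L2,0,1e-5,1e-5).ravel(); b=np.degrees(np.arctan2(vx[1],vx[0])); print("dir",b)
print("end",P[np.argmin(P[:,1])],"start",P[np.argmax(P[:,1])],"mean",P.mean(0))
# rim outer contour points, rim top outer edge r 31: (226..320)
Z=[(227,70),(320,70),(273,28),(273,117)]
print(circ([onz(ci,*p,.06) for p in Z]))
```

```text
[ 258  163   23  140 2563]
dir -86.91728
end [ 0.6126092  -0.32662579  0.043     ] start [ 0.60835931 -0.22148362  0.043     ] mean [ 0.6142507  -0.27587167  0.043     ]
(array([ 0.60879755, -0.16270448]), np.float64(0.02984514293237973), np.float64(0.001157820398559894))
```

View pics/w2z.png

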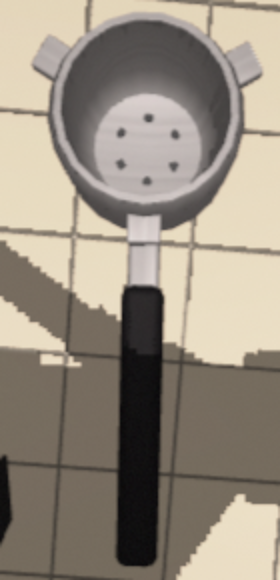

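>>> play_rows(motion=[[[0, -0.8, 1.2, -10, -6, 25, 87], [0, 0, 0, -1, 0, 25, 87], [0, 0, 0, 0, 0, 20, 87], [0, 0, 0, 0, 0, 8, 87], [0, 0, 0, 0, 0, 0, 87]]])

```text
clock: 3.05
eef_pos: [0.6133, -0.2761, 0.0106]
orientation: [[-0.055, 0.998, -0.015], [0.976, 0.057, 0.212], [0.212, -0.003, -0.977]]
force: [-0.4, -0.1, 0.7]
finger_gap: 0.991
```

Run:
```python
from h import *
R=pose_from(93.1,12); g=np.array([.615,-.2815,.030]); z=R[:,2]
plan(g+z*.0187,R,1,87)
```

```text
rotvec [-0.18 -0.24  0.11] dist mm 2.5 toolshift [-1.4  1.4 -1.5]
[-0.2, -0.2, 0.1, -1.4, 1.4, -1.5, 87]
```

>>> play_rows(motion=[[[-0.2, -0.2, 0.1, -1.4, 1.4, -1.5, 87], [0, 0, 0, 0, 0, 0, 30], [0, 0, 0, 0, 0, 0, 10], [0, 0, 0, 0, 0, 0, 5], [0, 0, 0, 0, 0, 0, 5], [0, 0, 0, 0, 0, 0, 5], [0, 0, 0, 0, 0, 0, 5], [0, 0, 0, 0, 0, 0, 5]]], force=60)

```text
clock: 3.85
eef_pos: [0.6181, -0.2781, 0.0191]
orientation: [[-0.057, 0.998, -0.003], [0.978, 0.056, 0.203], [0.203, 0.009, -0.979]]
force: [-0.1, 0.6, 0.1]
finger_gap: 0.395
```

>>> play_rows(motion=[[[0, 0, 0, 0, 0, 0, 5], [0, 0, 0, 0, 0, 0, 5], [0, 0, 0, 0, 0, 0, 5]]])

```text
clock: 4.15
eef_pos: [0.6179, -0.2782, 0.0188]
orientation: [[-0.057, 0.998, -0.003], [0.977, 0.056, 0.203], [0.203, 0.009, -0.979]]
force: [0.1, 0.1, 0.3]
finger_gap: 0.181
```

Run:
```python
from h import *
R=pose_from(93.1,12); g=np.array([.615,-.2815,.030]); z=R[:,2]
s=robot.state(); print(s["finger_gap"]*87.8)
plan(g+z*.0187,R,1,87)
im=eyes.capture("wrist"); cv2.imwrite("pics/w3.png",im[:,:,::-1])
```

```text
15.913089605511043
rotvec [0.46 0.27 0.21] dist mm 7.8 toolshift [-0.7 -3.2  7.1]
[0.5, 0.3, 0.2, -0.7, -3.2, 7.1, 87]
```

View pics/w3.png

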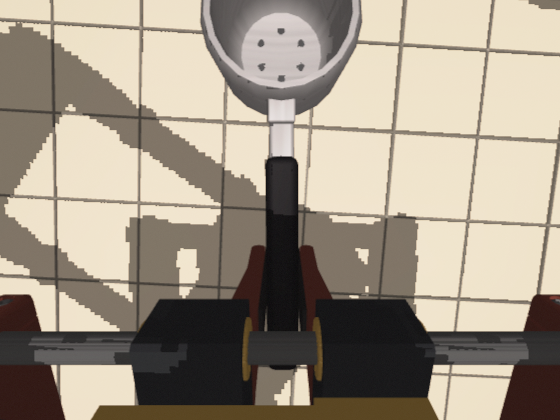

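>>> play_rows(motion=[[[0, 0, 0, 4, 0, -20, 5], [0, 0, 0, 4, 0, -20, 5], [0, 0, 0, 0, 0, 0, 5], [0, 0, 0, 0, 0, 0, 5]]])

```text
clock: 4.6
eef_pos: [0.6164, -0.2781, 0.0572]
orientation: [[-0.056, 0.998, -0.007], [0.977, 0.056, 0.205], [0.205, 0.004, -0.979]]
force: [0.1, 0.3, -1.6]
finger_gap: 0.18
```

Run:
```python
from h import *
s=robot.state(); ci=eyes.camera_info("wrist"); im=eyes.capture("wrist"); s2=robot.state()
cv2.imwrite("pics/w4.png",im[:,:,::-1]); np.savez("w4.npz",**ci,p=s["eef_pos"],R=s["orientation"])
print(s["eef_pos"],s2["eef_pos"],s["orientation"],s["force"],s["ft_torque"])
im=eyes.capture("side"); cv2.imwrite("pics/s4.png",im[120:330,200:400,::-1].repeat(3,0).repeat(3,1)[:600])
```

```text
[ 0.61643888 -0.27808789  0.05724274] [ 0.61649492 -0.27814978  0.0573885 ] [[-0.05580364  0.99841579 -0.0072012 ]
 [ 0.97723023  0.05609547  0.2046323 ]
 [ 0.20471207  0.00438199 -0.97881243]] [ 0.11273416  0.29718576 -1.63764367] [-0.33983903  0.03792362 -0.02014698]
```

View pics/w4.png

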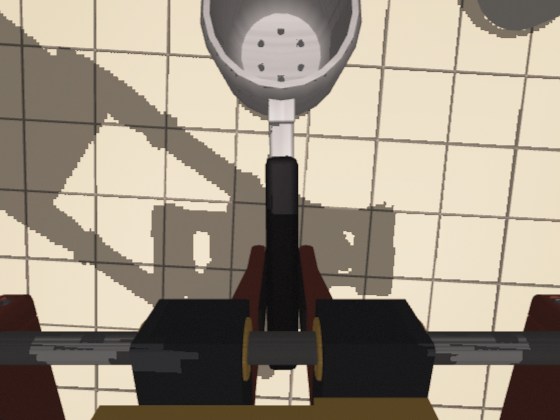

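View pics/s4.png

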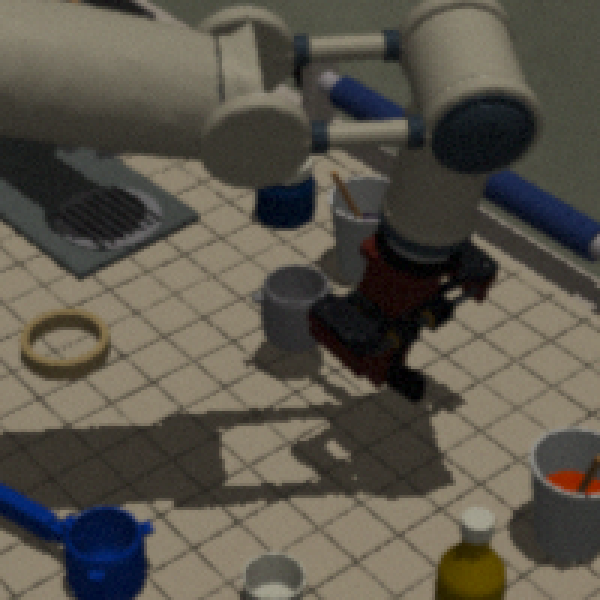

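Run:
```python
from h import *
im=cv2.imread("pics/w4.png"); a=cv2.resize(im[0:125,190:375],None,fx=4,fy=4,interpolation=cv2.INTER_CUBIC); cv2.imwrite("pics/w4z.png",a)
```

```text
(no output)
```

View pics/w4z.png

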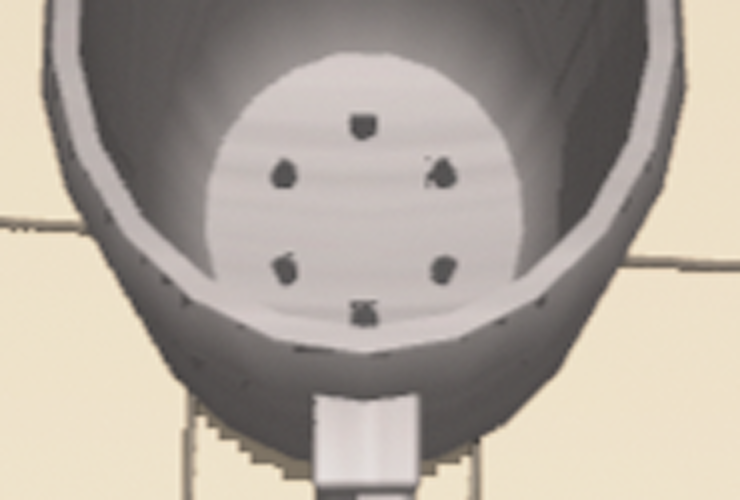

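```bash
cat > cuppose.py <<'E'
from h import *
d=dict(np.load("w4.npz")); ci={k:d[k] for k in("intrinsics","xyz","attitude")}
Z=[(50,5),(52,90),(78,165),(130,242),(192,295),(275,337),(363,351),(455,335),(545,292),(602,240),(655,165),(678,90),(680,5)]
W=np.array([onz(ci,190+(u+.5)/4-.5,(v+.5)/4-.5,.0984) for u,v in Z])
c,r,sd=circ(W); print(c,r,sd)
h=[onz(ci,190+(363+.5)/4-.5,(400)/4,.070),onz(ci,282.5,160,.0814),onz(ci,282.5,290,.0814)]
print("handle pts",h)
C=np.array([*c,.0984]); print("cup rim in tool (mm)",rnd(1e3*d["R"].T@(C-d["p"]),1))
dv=(d["p"]-C)[:2]; print("bearing cup->tcp",np.degrees(np.arctan2(dv[1],dv[0])),"dist",np.hypot(*dv))
x=d["R"][:,0]; print("tool x bearing",np.degrees(np.arctan2(x[1],x[0])))
E
python3 cuppose.py
```

```text
[ 0.60884263 -0.16236272] 0.031664504477428405 0.00023487404156525006
handle pts [array([ 0.61027513, -0.19245346,  0.07      ]), array([ 0.61294721, -0.22232099,  0.0814    ]), array([ 0.61650688, -0.28516877,  0.0814    ])]
cup rim in tool (mm) [121.9  -0.9 -16.5]
bearing cup->tcp -86.24446947566533 dist 0.1159742084257114
tool x bearing 93.26826200012107
```

```bash
cat >> h.py <<'E'
RG,_=np.linalg.qr(np.array([[-.057,.998,-.003],[.977,.056,.203],[.203,.009,-.979]])); 
RG=Ro.from_matrix(np.array([[-.057,.998,-.003],[.977,.056,.203],[.203,.009,-.979]])).as_matrix()
B0=np.degrees(np.arctan2(RG[1,0],RG[0,0]))   # tool x bearing at grasp; handle bearing = B0-180
OFF=np.array([.1219,-.0007,-.0165])
M=np.array([.5951,.1453])
def cup_target(xy,rimz,handle_b):
    R=Ro.from_euler('z',handle_b+180-B0,degrees=True).as_matrix()@RG
    return np.array([*xy,rimz])-R@OFF, R
def cup_now(s=None):
    s=s or robot.state(); R=s["orientation"]; c=s["eef_pos"]+R@OFF
    # cup tilt: cup z in world
    cz=R@RG.T@Ro.from_euler('z',0).as_matrix()@np.array([0,0,1.])
    b=np.degrees(np.arctan2(R[1,0],R[0,0]))-180
    return c,(b+180)%360-180,cz
E
python3 - <<'E'
from h import *
print(cup_now())
p,R=cup_target([.598,.03],.104,-118); print(p); plan(p,R,7,5)
E
```

```text
(array([ 0.60899706, -0.16232854,  0.09824826]), np.float64(-86.73741706660607), array([ 0.00477674, -0.001855  ,  0.99998687]))
[ 0.54428394 -0.07283293  0.06310596]
rotvec [-6.64 -0.32 30.6 ] dist mm 217.6 toolshift [205.7 -60.4  36.7]
[-0.9, -0.0, 4.4, 29.4, -8.6, 5.2, 5]
[-0.9, -0.0, 4.4, 28.6, -10.9, 5.1, 5]
[-0.9, -0.0, 4.4, 27.7, -13.2, 4.8, 5]
[-0.9, -0.0, 4.4, 26.6, -15.3, 4.6, 5]
[-0.9, -0.0, 4.4, 25.4, -17.4, 4.3, 5]
[-0.9, -0.0, 4.4, 24.0, -19.3, 4.0, 5]
[-0.9, -0.0, 4.4, 22.5, -21.2, 3.6, 5]
```

>>> play_rows(motion=[[[-0.9, 0, 4.4, 29.4, -8.6, 5.2, 5], [-0.9, 0, 4.4, 28.6, -10.9, 5.1, 5], [-0.9, 0, 4.4, 27.7, -13.2, 4.8, 5], [-0.9, 0, 4.4, 26.6, -15.3, 4.6, 5], [-0.9, 0, 4.4, 25.4, -17.4, 4.3, 5], [-0.9, 0, 4.4, 24, -19.3, 4, 5], [-0.9, 0, 4.4, 22.5, -21.2, 3.6, 5]]])

```text
clock: 5.4
eef_pos: [0.5399, -0.0677, 0.0519]
orientation: [[0.489, 0.868, 0.089], [0.848, -0.497, 0.184], [0.204, -0.015, -0.979]]
force: [0.6, -0.1, -1.2]
finger_gap: 0.18
```

Run:
```python
from h import *
print(cup_now())
p,R=cup_target([.595,.140],.105,-147); print(p); plan(p,R,7,5)
```

```text
(array([0.5974095 , 0.03302618, 0.09290384]), np.float64(-119.95933045036259), array([ 0.02018955, -0.01285964,  0.99971346]))
[0.49816448 0.07610235 0.06410596]
rotvec [-6.880e+00  2.000e-02  2.648e+01] dist mm 150.2 toolshift [ 104.  -107.8   10.8]
[-1.0, 0.0, 3.8, 14.9, -15.4, 1.5, 5]
[-1.0, 0.0, 3.8, 13.8, -16.4, 1.3, 5]
[-1.0, 0.0, 3.8, 12.7, -17.3, 1.0, 5]
[-1.0, 0.0, 3.8, 11.5, -18.1, 0.7, 5]
[-1.0, 0.0, 3.8, 10.3, -18.8, 0.4, 5]
[-1.0, 0.0, 3.8, 9.1, -19.5, 0.0, 5]
[-1.0, 0.0, 3.8, 7.8, -20.0, -0.3, 5]
```

>>> play_rows(motion=[[[-1.2, 0, 3.8, 15.5, -15.4, -2, 5], [-1.2, 0, 3.8, 14, -16.4, -1, 5], [-1.1, 0, 3.8, 13, -17.3, -1, 5], [-1, 0, 3.8, 11.5, -18.1, 0, 5], [-1, 0, 3.8, 10, -18.8, 0, 5], [-1, 0, 3.8, 9, -19.5, 0, 5], [-1, 0, 3.8, 8, -19, -0.3, 5]]])

```text
clock: 6.1
eef_pos: [0.4908, 0.0824, 0.0638]
orientation: [[0.835, 0.522, 0.172], [0.514, -0.853, 0.095], [0.196, 0.009, -0.981]]
force: [-0.0, 0.1, -1.3]
finger_gap: 0.178
```

Run:
```python
from h import *
print(cup_now(), robot.state()["force"])
p,R=cup_target(M,.112,-147); print(p); plan(p,R,2,5)
```

```text
(array([0.58935978, 0.14409793, 0.10381551]), np.float64(-148.39776241962437), array([0.0058561 , 0.00410226, 0.99997444])) [-0.02149481  0.10287143 -1.25696636]
[0.49826448 0.08140235 0.07110596]
rotvec [ 0.3   0.42 -1.37] dist mm 10.6 toolshift [ 7.2  4.9 -6. ]
[0.2, 0.2, -0.7, 3.6, 2.4, -3.0, 5]
[0.2, 0.2, -0.7, 3.6, 2.5, -3.0, 5]
```

>>> play_rows(motion=[[[0.2, 0.2, -0.7, 3.6, 2.4, -3, 5], [0.2, 0.2, -0.7, 3.6, 2.5, -3, 5], [0, 0, 0, 0, 0, 0, 5]]])

```text
clock: 6.4
eef_pos: [0.4966, 0.0834, 0.0691]
orientation: [[0.818, 0.55, 0.17], [0.54, -0.835, 0.106], [0.2, 0.005, -0.98]]
force: [1.1, -0.8, -1.0]
finger_gap: 0.185
```

Run:
```python
from h import *
print(cup_now(), robot.state()["force"])
for n in ("side","top","wrist"):
    im=eyes.capture(n); cv2.imwrite(f"pics/{n}5.png",im[:,:,::-1])
s=cv2.imread("pics/side5.png"); cv2.imwrite("pics/side5z.png",cv2.convertScaleAbs(cv2.resize(s[115:215,185:285],None,fx=6,fy=6,interpolation=cv2.INTER_CUBIC),alpha=2,beta=10))
p,R=cup_target(M,.112,-147); print(p); plan(p,R,2,5)
```

```text
(array([0.59304233, 0.14804406, 0.10967152]), np.float64(-146.5565929636264), array([ 0.00462823, -0.0012937 ,  0.99998845])) [ 1.13903427 -0.77566908 -1.04581524]
[0.49826448 0.08140235 0.07110596]
rotvec [-0.31  0.23  0.31] dist mm 3.7 toolshift [ 1.3  2.6 -2.3]
[-0.2, 0.1, 0.2, 0.7, 1.3, -1.1, 5]
[-0.2, 0.1, 0.2, 0.7, 1.3, -1.1, 5]
```

View pics/side5z.png

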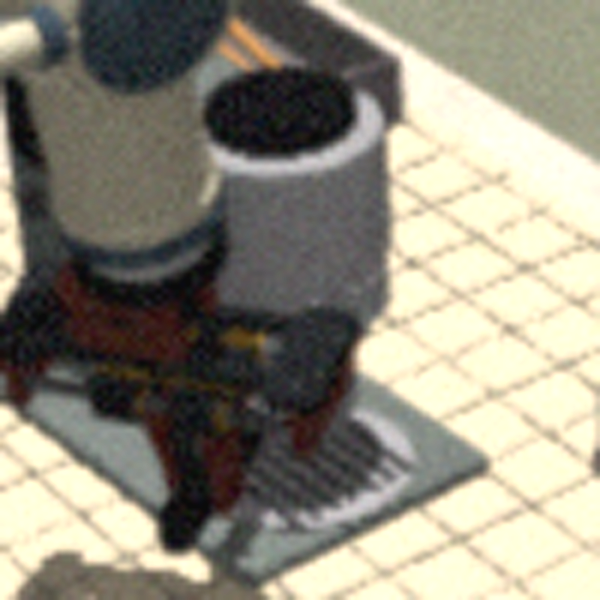

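View pics/wrist5.png

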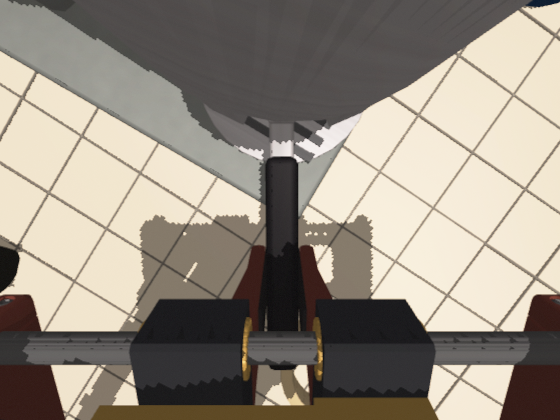

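>>> play_rows(motion=[[[-0.2, 0.2, 0.2, 1.3, 2.6, -4, 5], [0, 0, 0, 0, 0, -4, 5], [0, 0, 0, 1, 0, -4, 5], [0, 0, 0, 0, 0, 0, 5]]])

```text
clock: 6.95
eef_pos: [0.4978, 0.079, 0.0816]
orientation: [[0.822, 0.543, 0.174], [0.533, -0.84, 0.103], [0.202, 0.008, -0.979]]
force: [0.0, 0.1, -1.5]
finger_gap: 0.18
```

```bash
cat > st.py <<'E'
from h import *
import sys
s=robot.state(); c,b,cz=cup_now(s); R=s["orientation"]
print("t",round(s["clock"],2),"cup d(mm)",rnd(1e3*(c[:2]-M),1),"rim above mount",rnd(1e3*(c[2]-.125),1),"b",round(b,1),"tilt deg",rnd(np.degrees(cz[:2]),2),"F",rnd(s["force"],1),"T",rnd(s["ft_torque"],2))
if len(sys.argv)>3:
    x=[float(a) for a in sys.argv[1:]]
    p,Rt=cup_target(M+np.array(x[:2])/1e3,.125+x[2]/1e3,x[3]); plan(p,Rt,int(x[4]) if len(x)>4 else 1,5)
E
python3 st.py 0 0 5 -147
```

```text
t 6.95 cup d(mm) [-0.4 -2.5] rim above mount -2.6 b -147.0 tilt deg [ 0.09 -0.03] F [ 0.   0.1 -1.5] T [-0.14  0.33  0.03]
rotvec [-0.07  0.06 -0.04] dist mm 7.9 toolshift [ 3.2 -1.7 -7. ]
[-0.1, 0.1, -0.0, 3.2, -1.7, -7.0, 5]
```

>>> play_rows(motion=[[[0, 0, 0, 2.6, -1.7, -3, 5], [0, 0, 0, 1, 0, -3, 5], [0, 0, 0, 0, 0, -2, 5], [0, 0, 0, 0, 0, 0, 5]]])

```text
clock: 7.35
eef_pos: [0.4987, 0.0819, 0.0914]
orientation: [[0.821, 0.543, 0.174], [0.533, -0.84, 0.104], [0.203, 0.008, -0.979]]
force: [-0.4, 0.6, -0.5]
finger_gap: 0.182
```

```bash
python3 st.py 0 0 12 -147
```

```text
t 7.35 cup d(mm) [0.4 0.5] rim above mount 7.2 b -147.0 tilt deg [ 0.05 -0.04] F [-0.4  0.6 -0.5] T [-0.22  0.38  0.04]
rotvec [-0.06  0.02 -0.02] dist mm 4.8 toolshift [ 0.4  0.3 -4.8]
[-0.1, 0.0, -0.0, 0.4, 0.3, -4.8, 5]
```

>>> play_rows(motion=[[[0, 0, 0, 0.8, 0.2, -2.5, 5], [0, 0, 0, 0.5, 0, -2.5, 5], [0, 0, 0, 0, 0, 0, 5]]])

```text
clock: 7.65
eef_pos: [0.4988, 0.082, 0.0968]
orientation: [[0.821, 0.543, 0.174], [0.533, -0.84, 0.104], [0.202, 0.008, -0.979]]
force: [0.8, 0.5, -0.9]
finger_gap: 0.18
```

```bash
python3 st.py 0 0 16 -147
```

```text
t 7.65 cup d(mm) [0.6 0.6] rim above mount 12.6 b -147.0 tilt deg [ 0.06 -0.04] F [ 0.8  0.5 -0.9] T [-0.2   0.39 -0.02]
rotvec [-0.07  0.03 -0.  ] dist mm 3.4 toolshift [-0.1  0.2 -3.4]
[-0.1, 0.0, -0.0, -0.1, 0.2, -3.4, 5]
```

>>> play_rows(motion=[[[0, 0, 0, 0.4, 0, -2.5, 5], [0, 0, 0, 0.4, 0.2, -2.5, 5], [0, 0, 0, 0.4, 0, -2, 5], [0, 0, 0, 0, 0, 0, 5]]])

```text
clock: 8.05
eef_pos: [0.4987, 0.0817, 0.1045]
orientation: [[0.821, 0.543, 0.174], [0.533, -0.84, 0.104], [0.202, 0.008, -0.979]]
force: [0.7, -0.4, -2.2]
finger_gap: 0.176
```

```bash
python3 st.py 0 0 24 -147
```

```text
t 8.05 cup d(mm) [0.4 0.3] rim above mount 20.3 b -147.0 tilt deg [ 0.08 -0.04] F [ 0.7 -0.4 -2.2] T [-0.2   0.38  0.02]
rotvec [-0.07  0.04 -0.01] dist mm 3.7 toolshift [ 0.3  0.  -3.7]
[-0.1, 0.0, -0.0, 0.3, 0.0, -3.7, 5]
```

>>> play_rows(motion=[[[0, 0, 0, 0.4, 0, -2.2, 5], [0, 0, 0, 0.4, 0, -2, 5], [0, 0, 0, 0, 0, 0, 5]]])

```text
clock: 8.35
eef_pos: [0.4986, 0.0817, 0.1091]
orientation: [[0.822, 0.543, 0.174], [0.533, -0.84, 0.104], [0.202, 0.008, -0.979]]
force: [-0.6, -0.3, -1.5]
finger_gap: 0.18
```

```bash
python3 st.py 0 0 24.5 -141
python3 - <<'E'
from h import *
im=eyes.capture("wrist"); cv2.imwrite("pics/w6.png",im[:,:,::-1])
s=eyes.capture("side")[:,:,::-1]; cv2.imwrite("pics/side6z.png",cv2.convertScaleAbs(cv2.resize(s[115:215,185:285],None,fx=6,fy=6,interpolation=cv2.INTER_CUBIC),alpha=2,beta=10))
E
```

```text
t 8.35 cup d(mm) [0.4 0.2] rim above mount 24.9 b -147.0 tilt deg [ 0.08 -0.04] F [-0.6 -0.3 -1.5] T [-0.11  0.41 -0.05]
rotvec [ 1.14  0.09 -5.89] dist mm 12.2 toolshift [ 0.2 12.2  0.6]
[1.1, 0.1, -5.9, 0.2, 12.2, 0.6, 5]
```

View pics/w6.png

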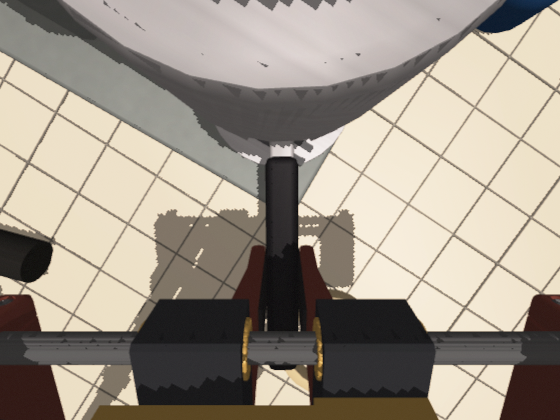

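View pics/side6z.png

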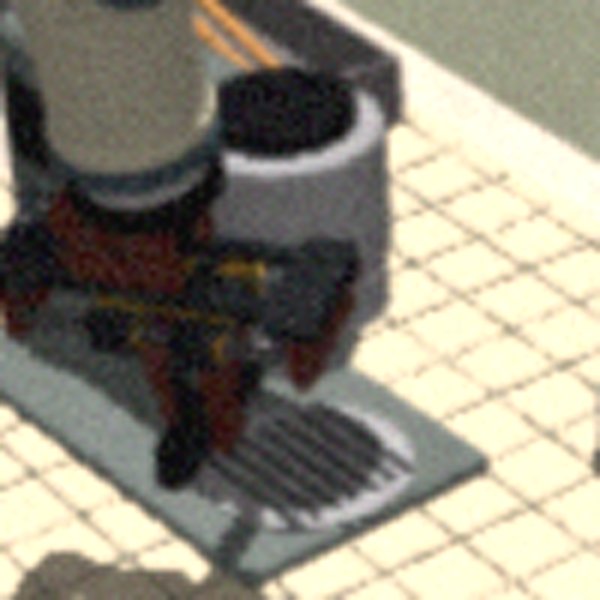

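>>> play_rows(motion=[[[0.6, 0, -2.9, 0.2, 6.1, 0.1, 5], [0.6, 0, -2.9, 0.2, 6.1, 0, 5], [0, 0, 0, 0, 0, 0, 5]]])

```text
clock: 8.75
eef_pos: [0.5056, 0.072, 0.1086]
orientation: [[0.76, 0.63, 0.16], [0.618, -0.776, 0.121], [0.201, 0.007, -0.98]]
force: [-0.5, 0.9, -0.5]
finger_gap: 0.179
```

```bash
python3 st.py 0 0 24.5 -132
```

```text
t 8.75 cup d(mm) [0.  0.6] rim above mount 24.3 b -140.9 tilt deg [ 0.16 -0.01] F [-0.5  0.9 -0.5] T [-0.19  0.35  0.06]
rotvec [ 1.68  0.18 -8.68] dist mm 18.4 toolshift [ 1.2 18.3  0.4]
[1.7, 0.2, -8.7, 1.2, 18.3, 0.4, 5]
```

>>> play_rows(motion=[[[0.6, 0, -2.9, 0.2, 6.1, 0, 5], [0.6, 0.1, -2.9, 0.3, 6.1, 0, 5], [0.6, 0, -2.9, 0.3, 6.1, 0, 5], [0, 0, 0, 0, 0, 0, 5]]])

```text
clock: 9.15
eef_pos: [0.5124, 0.0652, 0.1083]
orientation: [[0.656, 0.745, 0.124], [0.728, -0.667, 0.158], [0.201, -0.013, -0.98]]
force: [0.1, -3.6, -0.3]
finger_gap: 0.184
```

```bash
python3 st.py 0 0 24.7 -120
```

```text
t 9.15 cup d(mm) [-5.4  6.4] rim above mount 24.0 b -132.0 tilt deg [ 1.03 -0.75] F [ 0.1 -3.6 -0.3] T [-0.83  0.15 -1.46]
rotvec [  1.14   0.1  -11.76] dist mm 32.9 toolshift [ 1.7 32.8 -0.6]
[1.1, 0.1, -11.8, 1.7, 32.8, -0.6, 5]
```

```bash
python3 st.py 0 0 24.5 -142
```

```text
t 9.15 cup d(mm) [-5.4  6.4] rim above mount 24.0 b -132.0 tilt deg [ 1.03 -0.75] F [ 0.1 -3.6 -0.3] T [-0.83  0.15 -1.46]
rotvec [-3.31  0.15  9.78] dist mm 11.5 toolshift [  0.6 -11.4  -0. ]
[-3.3, 0.2, 9.8, 0.6, -11.4, -0.0, 5]
```

>>> play_rows(motion=[[[-1.6, 0.1, 4.9, 0.3, -5.7, 0, 5], [-1.6, 0.1, 4.9, 0.3, -5.7, 0, 5], [0, 0, 0, 0, 0, 0, 5]]])

```text
clock: 9.45
eef_pos: [0.504, 0.0745, 0.1084]
orientation: [[0.779, 0.605, 0.165], [0.593, -0.797, 0.119], [0.204, 0.005, -0.979]]
force: [-0.2, 1.0, -1.8]
finger_gap: 0.178
```

```bash
python3 st.py 0 0 26 -143;  python3 - <<'E'
from h import *
im=eyes.capture("wrist"); cv2.imwrite("pics/w7.png",im[:,:,::-1])
E
```

```text
t 9.45 cup d(mm) [ 0.7 -0. ] rim above mount 24.3 b -142.7 tilt deg [ 0.1 -0.2] F [-0.2  1.  -1.8] T [-0.07  0.48  0.11]
rotvec [-0.28 -0.05  0.25] dist mm 2.1 toolshift [-0.2 -0.9 -1.8]
[-0.3, -0.0, 0.3, -0.2, -0.9, -1.8, 5]
```

View pics/w7.png

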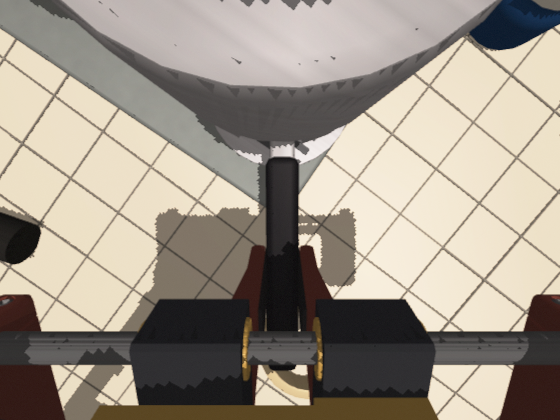

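>>> play_rows(motion=[[[-0.1, 0, 0.2, 0.3, -0.5, -1.5, 5], [0, 0, 0, 0.2, 0, -1, 5], [0, 0, 0, 0, 0, 0, 5]]])

```text
clock: 9.8
eef_pos: [0.5038, 0.0744, 0.1108]
orientation: [[0.78, 0.604, 0.165], [0.592, -0.797, 0.118], [0.203, 0.006, -0.979]]
force: [-0.8, -0.1, -1.6]
finger_gap: 0.179
```

```bash
python3 st.py 0 0 28 -143
```

```text
t 9.8 cup d(mm) [ 0.6 -0.1] rim above mount 26.7 b -142.8 tilt deg [ 0.09 -0.11] F [-0.8 -0.1 -1.6] T [-0.06  0.45  0.13]
rotvec [-0.19  0.01  0.21] dist mm 1.6 toolshift [-0.1 -0.8 -1.4]
[-0.2, 0.0, 0.2, -0.1, -0.8, -1.4, 5]
```

>>> play_rows(motion=[[[0, 0, 0, 0.2, 0, -1, 5], [0, 0, 0, 0.2, 0, -1, 5]]])

```text
clock: 10.0
eef_pos: [0.5034, 0.0743, 0.1117]
orientation: [[0.78, 0.604, 0.163], [0.592, -0.797, 0.118], [0.201, 0.005, -0.98]]
force: [2.5, 2.5, -6.0]
finger_gap: 0.175
```

```bash
python3 st.py 0 0 28 -143
```

```text
t 10.0 cup d(mm) [ 0.3 -0.2] rim above mount 27.4 b -142.8 tilt deg [ 0.22 -0.13] F [ 2.5  2.5 -6. ] T [-0.11  0.5   0.07]
rotvec [-0.28  0.09  0.19] dist mm 0.8 toolshift [-0.  -0.6 -0.4]
[-0.3, 0.1, 0.2, -0.0, -0.6, -0.4, 5]
```

>>> play_rows(motion=[[[0, 0, 0, -0.3, 0, 2, 5], [0, 0, 0, 0, 0, 0, 5]]])

```text
clock: 10.2
eef_pos: [0.5037, 0.0743, 0.1097]
orientation: [[0.78, 0.604, 0.163], [0.592, -0.797, 0.118], [0.201, 0.005, -0.979]]
force: [-1.4, 0.5, -2.1]
finger_gap: 0.179
```

```bash
python3 st.py 0 0 25.5 -145
```

```text
t 10.2 cup d(mm) [ 0.6 -0.2] rim above mount 25.4 b -142.8 tilt deg [ 0.22 -0.14] F [-1.4  0.5 -2.1] T [-0.12  0.56  0.09]
rotvec [-0.69  0.08  2.14] dist mm 4.9 toolshift [-0.2 -4.9 -0. ]
[-0.7, 0.1, 2.1, -0.2, -4.9, -0.0, 5]
```

>>> play_rows(motion=[[[0, 0, 0, 1.5, 0, 0.3, 5], [0, 0, 0, 1, 0, 0.2, 5]]])

```text
clock: 10.4
eef_pos: [0.5056, 0.0757, 0.1098]
orientation: [[0.781, 0.603, 0.163], [0.592, -0.797, 0.118], [0.201, 0.004, -0.98]]
force: [-1.0, 0.8, -2.0]
finger_gap: 0.182
```

```bash
python3 st.py
```

```text
t 10.4 cup d(mm) [2.5 1.2] rim above mount 25.5 b -142.8 tilt deg [ 0.25 -0.13] F [-1.   0.8 -2. ] T [-0.15  0.63  0.16]
```

>>> play_rows(motion=[[[0, 0, 0, 1, 0, 0.2, 5], [0, 0, 0, 1, 0, 0.2, 5]]])

```text
clock: 10.6
eef_pos: [0.5063, 0.0763, 0.1097]
orientation: [[0.781, 0.603, 0.16], [0.592, -0.797, 0.116], [0.198, 0.004, -0.98]]
force: [-9.2, -4.3, 1.4]
finger_gap: 0.178
```

```bash
python3 st.py
```

```text
t 10.6 cup d(mm) [3.3 1.8] rim above mount 24.9 b -142.8 tilt deg [ 0.41 -0.03] F [-9.2 -4.3  1.4] T [-0.63  1.44  0.13]
```

>>> play_rows(motion=[[[0, 0.2, 0, -2.5, 0, -0.4, 5], [0, 0, 0, -2, 0, -0.3, 5], [0, 0, 0, -1, 0, -0.2, 5]]])

```text
clock: 10.9
eef_pos: [0.5027, 0.0736, 0.1101]
orientation: [[0.78, 0.604, 0.166], [0.592, -0.797, 0.12], [0.205, 0.005, -0.979]]
force: [5.0, 4.9, -3.7]
finger_gap: 0.178
```

```bash
python3 st.py
```

```text
t 10.9 cup d(mm) [-0.5 -1. ] rim above mount 26.1 b -142.8 tilt deg [ 0.07 -0.24] F [ 5.   4.9 -3.7] T [ 0.28 -0.04  0.14]
```

>>> play_rows(motion=[[[0, -0.1, 0, 2.3, 0, 0.8, 5], [0, 0, 0, 0, 1.2, 0, 5], [0, 0, 0, 0, 1, 0, 5]]])

```text
clock: 11.2
eef_pos: [0.5055, 0.0745, 0.1097]
orientation: [[0.779, 0.605, 0.163], [0.593, -0.796, 0.121], [0.203, 0.002, -0.979]]
force: [-3.2, 4.6, -0.9]
finger_gap: 0.177
```

```bash
python3 st.py
```

```text
t 11.2 cup d(mm) [2.2 0. ] rim above mount 25.6 b -142.7 tilt deg [ 0.23 -0.3 ] F [-3.2  4.6 -0.9] T [0.57 0.84 0.62]
```

>>> play_rows(motion=[[[0, 0, 0, 0, -2.5, 0, 5], [0, 0, 0, 0, -1.2, 0, 5], [0, 0, 0, 0, -1, 0, 5]]])

```text
clock: 11.5
eef_pos: [0.5033, 0.077, 0.11]
orientation: [[0.78, 0.604, 0.165], [0.592, -0.797, 0.118], [0.203, 0.005, -0.979]]
force: [0.1, 0.7, -1.4]
finger_gap: 0.18
```

```bash
python3 st.py
```

```text
t 11.5 cup d(mm) [0.2 2.5] rim above mount 25.8 b -142.8 tilt deg [ 0.14 -0.15] F [ 0.1  0.7 -1.4] T [-0.22  0.38  0.  ]
```

>>> play_rows(motion=[[[0, 0, 0, 0, -1.2, 0, 5], [0, 0, 0, 0, -1, 0, 5]]])

```text
clock: 11.7
eef_pos: [0.5022, 0.0783, 0.1102]
orientation: [[0.781, 0.603, 0.166], [0.591, -0.798, 0.117], [0.203, 0.007, -0.979]]
force: [0.8, -0.7, -1.4]
finger_gap: 0.181
```

```bash
python3 st.py
```

```text
t 11.7 cup d(mm) [-0.9  3.7] rim above mount 26.1 b -142.9 tilt deg [ 0.08 -0.09] F [ 0.8 -0.7 -1.4] T [-0.34  0.36 -0.07]
```

>>> play_rows(motion=[[[0, 0, 0, 0, -1, 0, 5], [0, 0, 0, 0, -1, 0, 5]]])

```text
clock: 11.9
eef_pos: [0.5015, 0.0788, 0.1103]
orientation: [[0.781, 0.601, 0.167], [0.59, -0.799, 0.115], [0.203, 0.009, -0.979]]
force: [2.3, -2.4, -2.4]
finger_gap: 0.179
```

```bash
python3 st.py
```

```text
t 11.9 cup d(mm) [-1.5  4.1] rim above mount 26.2 b -142.9 tilt deg [0.   0.02] F [ 2.3 -2.4 -2.4] T [-0.67  0.09 -0.51]
```

```bash
sed -i 's/^M=np.array.*/M=np.array([.5953,.1472])/' h.py; python3 st.py 0 0 25.2 -143
```

```text
t 11.9 cup d(mm) [-1.7  2.2] rim above mount 26.2 b -142.9 tilt deg [0.   0.02] F [ 2.3 -2.4 -2.4] T [-0.67  0.09 -0.51]
rotvec [0.01 0.01 0.06] dist mm 2.9 toolshift [-0.2  2.7  1. ]
[0.0, 0.0, 0.1, -0.2, 2.7, 1.0, 5]
```

>>> play_rows(motion=[[[0, 0, 0, -0.2, 2.7, 0.7, 5], [0, 0, 0, 0, 0, 0, 5]]])

```text
clock: 12.1
eef_pos: [0.503, 0.0768, 0.1097]
orientation: [[0.781, 0.602, 0.167], [0.591, -0.799, 0.115], [0.203, 0.009, -0.979]]
force: [0.7, 0.2, -1.7]
finger_gap: 0.179
```

```bash
python3 st.py 0 0 25.2 -139 2
```

```text
t 12.1 cup d(mm) [-0.2  0.3] rim above mount 25.6 b -142.9 tilt deg [ 0.01 -0.01] F [ 0.7  0.2 -1.7] T [-0.19  0.31  0.03]
rotvec [ 0.78  0.03 -3.83] dist mm 8.3 toolshift [0.2 8.3 0.5]
[0.4, 0.0, -1.9, 0.1, 4.1, 0.2, 5]
[0.4, 0.0, -1.9, -0.0, 4.1, 0.2, 5]
```

Centred, level, no load. Turn in small increments.

>>> play_rows(motion=[[[0.4, 0, -1.9, 0.1, 4.1, 0, 5], [0.4, 0, -1.9, 0.1, 4.1, 0, 5], [0, 0, 0, 0, 0, 0, 5]]])

```text
clock: 12.4
eef_pos: [0.508, 0.0712, 0.1096]
orientation: [[0.737, 0.657, 0.157], [0.645, -0.754, 0.128], [0.203, 0.006, -0.979]]
force: [0.4, 0.1, -1.5]
finger_gap: 0.175
```

```bash
python3 st.py 0 0 25.2 -135 2
```

```text
t 12.4 cup d(mm) [-0.5  1. ] rim above mount 25.5 b -138.8 tilt deg [ 0.11 -0.09] F [ 0.4  0.1 -1.5] T [-0.23  0.32  0.06]
rotvec [ 0.64  0.05 -3.76] dist mm 8.9 toolshift [0.  8.9 0.4]
[0.3, 0.0, -1.9, 0.0, 4.4, 0.2, 5]
[0.3, 0.0, -1.9, -0.1, 4.4, 0.2, 5]
```

>>> play_rows(motion=[[[0.3, 0, -1.9, 0.1, 4.9, 0, 5], [0.3, 0, -1.9, 0.1, 4.6, 0, 5], [0, 0, 0, 0, 0, 0, 5]]])

```text
clock: 12.7
eef_pos: [0.5116, 0.0672, 0.1096]
orientation: [[0.692, 0.708, 0.142], [0.694, -0.706, 0.142], [0.201, 0.0, -0.98]]
force: [-0.8, -2.6, 1.2]
finger_gap: 0.176
```

```bash
python3 st.py 0 0 25.2 -131 2
```

```text
t 12.7 cup d(mm) [-2.2  2.7] rim above mount 25.2 b -134.9 tilt deg [ 0.43 -0.26] F [-0.8 -2.6  1.2] T [-0.53  0.35 -0.67]
rotvec [ 0.29  0.13 -3.83] dist mm 11.5 toolshift [ 0.  11.5  0.3]
[0.1, 0.1, -1.9, 0.0, 5.8, 0.1, 5]
[0.1, 0.1, -1.9, -0.2, 5.8, 0.1, 5]
```

```bash
python3 st.py 0 0 25.5 -141 2
```

```text
t 12.7 cup d(mm) [-2.2  2.7] rim above mount 25.2 b -134.9 tilt deg [ 0.43 -0.26] F [-0.8 -2.6  1.2] T [-0.53  0.35 -0.67]
rotvec [-1.73  0.09  5.96] dist mm 8.7 toolshift [ 0.3 -8.7  0. ]
[-0.9, 0.0, 3.0, 0.2, -4.3, 0.0, 5]
[-0.9, 0.0, 3.0, -0.1, -4.3, -0.1, 5]
```

>>> play_rows(motion=[[[-0.9, 0, 3, 0.2, -4.3, 0, 5], [-0.9, 0.1, 3, 0.2, -4.3, 0, 5], [0, 0, 0, 0.2, 0, -0.8, 5], [0, 0, 0, 0, 0, 0, 5]]])

```text
clock: 13.1
eef_pos: [0.5054, 0.0746, 0.1103]
orientation: [[0.764, 0.623, 0.164], [0.612, -0.782, 0.12], [0.203, 0.009, -0.979]]
force: [-0.1, -0.6, -1.7]
finger_gap: 0.179
```

```bash
python3 st.py 0 0 27 -141 2
python3 - <<'E'
from h import *
for n in ("wrist","side"):
    im=eyes.capture(n); cv2.imwrite(f"pics/{n}8.png",im[:,:,::-1])
s=cv2.imread("pics/side8.png"); cv2.imwrite("pics/side8z.png",cv2.convertScaleAbs(cv2.resize(s[125:205,195:275],None,fx=7.4,fy=7.4,interpolation=cv2.INTER_CUBIC),alpha=3,beta=20))
E
```

```text
t 13.1 cup d(mm) [0.1 0.5] rim above mount 26.2 b -141.3 tilt deg [-0.01 -0.01] F [-0.1 -0.6 -1.7] T [-0.21  0.37 -0.04]
rotvec [ 0.06 -0.01 -0.32] dist mm 1.4 toolshift [-0.2  1.  -0.9]
[0.0, -0.0, -0.2, -0.1, 0.5, -0.5, 5]
[0.0, -0.0, -0.2, -0.1, 0.5, -0.5, 5]
```

View pics/side8z.png

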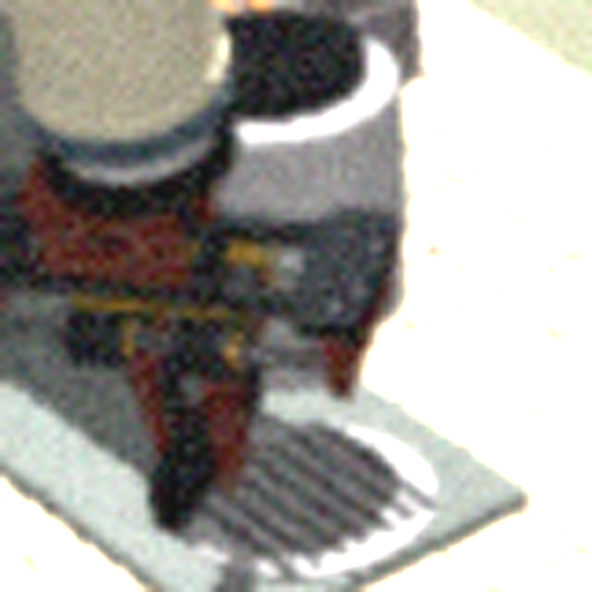

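View pics/wrist8.png

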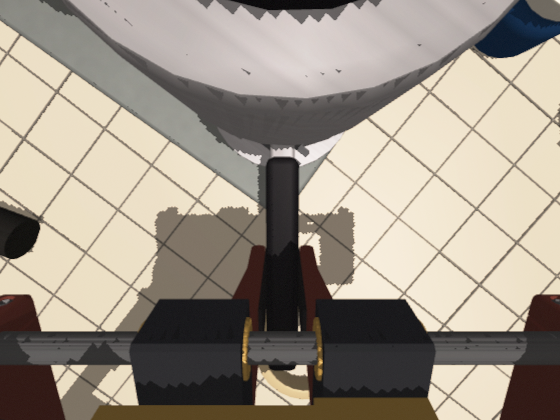

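>>> play_rows(motion=[[[0.1, 0, -0.3, -0.1, 0.8, -0.5, 5], [0.4, 0, -1.9, 0.2, 4.1, -0.2, 5], [0.4, 0, -1.9, 0.2, 4.5, -0.1, 5], [0, 0, 0, 0, 0, 0, 5]]])

```text
clock: 13.6
eef_pos: [0.51, 0.0682, 0.1106]
orientation: [[0.714, 0.685, 0.147], [0.671, -0.729, 0.136], [0.201, 0.002, -0.98]]
force: [-2.5, 1.0, -0.1]
finger_gap: 0.181
```

```bash
python3 st.py 0 0 26.6 -133 2
```

```text
t 13.6 cup d(mm) [-1.3  1.1] rim above mount 26.2 b -136.7 tilt deg [ 0.38 -0.2 ] F [-2.5  1.  -0.1] T [0.01 0.54 0.21]
rotvec [ 0.34  0.16 -3.67] dist mm 9.4 toolshift [0.5 9.4 0. ]
[0.2, 0.1, -1.8, 0.3, 4.7, 0.0, 5]
[0.2, 0.1, -1.8, 0.1, 4.7, 0.0, 5]
```

>>> play_rows(motion=[[[0.2, 0.1, -1.8, 0.3, 4.7, -0.3, 5], [0.2, 0.1, -1.8, 0.3, 4.7, -0.3, 5]]])

```text
clock: 13.8
eef_pos: [0.5125, 0.066, 0.1106]
orientation: [[0.667, 0.733, 0.132], [0.717, -0.68, 0.153], [0.202, -0.007, -0.979]]
force: [-17.8, 12.5, 6.2]
finger_gap: 0.179
```

```bash
python3 st.py 0 0 26.6 -133 2
```

```text
t 13.8 cup d(mm) [-4.2  4.1] rim above mount 26.4 b -132.9 tilt deg [ 0.7  -0.61] F [-17.8  12.5   6.2] T [ 1.75  2.93 -0.5 ]
rotvec [-0.96  0.03  0.05] dist mm 6.1 toolshift [-0.1  6.  -0.2]
[-0.5, 0.0, 0.0, -0.1, 3.0, -0.1, 5]
[-0.5, 0.0, 0.0, -0.1, 3.0, -0.1, 5]
```

Run:
```python
from h import *
for f in ["w3","w4","wrist5","w6","w7","wrist8"]:
    g=cv2.cvtColor(cv2.imread(f"pics/{f}.png"),cv2.COLOR_BGR2GRAY).astype(float)
    def cross(p,th=70):
        i=np.where((p[:-1]>th)&(p[1:]<=th))[0]; 
        return [round(k+(p[k]-th)/(p[k]-p[k+1]),2) for k in i]
    col=g[140:175,276:289].mean(1); 
    out=[]
    for r in (165,180,200,220,235):
        p=g[r-2:r+3,255:310].mean(0); l=cross(p); rr=cross(p[::-1]); out.append((r,round(255+l[0],1) if l else None, round(309-rr[0],1) if rr else None))
    print(f,"end row",[140+c for c in cross(col)],out)
```

```text
w3 end row [np.float64(156.49)] [(165, np.float64(265.0), np.float64(297.2)), (180, np.float64(265.7), np.float64(297.3)), (200, np.float64(265.2), np.float64(297.3)), (220, np.float64(265.3), np.float64(304.0)), (235, np.float64(265.5), np.float64(303.0))]
w4 end row [np.float64(156.44)] [(165, np.float64(265.7), np.float64(297.2)), (180, np.float64(265.5), np.float64(297.3)), (200, np.float64(265.2), np.float64(303.0)), (220, np.float64(265.3), np.float64(297.8)), (235, np.float64(265.5), np.float64(297.8))]
wrist5 end row [np.float64(156.59)] [(165, np.float64(264.1), np.float64(297.4)), (180, np.float64(264.2), np.float64(297.5)), (200, np.float64(264.3), np.float64(297.4)), (220, np.float64(265.4), np.float64(297.8)), (235, np.float64(265.6), np.float64(297.7))]
w6 end row [np.float64(156.55)] [(165, np.float64(264.4), np.float64(297.7)), (180, np.float64(264.0), np.float64(297.5)), (200, np.float64(264.2), np.float64(297.6)), (220, np.float64(265.0), np.float64(297.7)), (235, np.float64(265.5), np.float64(297.5))]
w7 end row [np.float64(156.93)] [(165, np.float64(265.1), np.float64(298.0)), (180, np.float64(264.3), np.float64(298.0)), (200, np.float64(264.5), np.float64(297.4)), (220, np.float64(265.5), np.float64(298.0)), (235, np.float64(265.7), np.float64(297.5))]
wrist8 end row [np.float64(156.93)] [(165, np.float64(265.5), np.float64(298.3)), (180, np.float64(264.4), np.float64(298.0)), (200, np.float64(264.5), np.float64(297.6)), (220, np.float64(265.5), np.float64(298.0)), (235, np.float64(265.9), np.float64(297.5))]
```

Run:
```python
from h import *
d=dict(np.load("w4.npz")); ci={k:d[k] for k in("intrinsics","xyz","attitude")}
# cup frame in w4
R4,p4=d["R"],d["p"]; c=p4+R4@OFF
cup=R4@RG.T  # rotates grasp-time world to now
b=np.radians(B0-180); x=cup@np.array([np.cos(b),np.sin(b),0]); z=cup@np.array([0,0,1.]); y=np.cross(z,x)
base=c-z*.06
G=base+.12*x+.03*z
P=base+.057*x+.043*z; Q=base+.057*x+.040*z
print(proj(ci,P),proj(ci,Q))
for a in (-3,-2,-1,1,2,3):
    rot=Ro.from_rotvec(np.radians(a)*y).as_matrix()
    q=G+rot@(P-G); cc=G+rot@(c-G); print(a,proj(ci,q)-proj(ci,P),"rim dz",(cc-c)[2]*1e3)
```

```text
[281.44908904 153.34463132] [281.40126522 153.77612055]
-3 [-0.0548799  -0.77995676] rim dz -6.318880178171449
-2 [-0.03686166 -0.56524983] rim dz -4.204451028838541
-1 [-0.0185678  -0.30555109] rim dz -2.0979437486068067
1 [0.01883978 0.3522631 ] rim dz 2.088741162992819
2 [0.0379493  0.75209563] rim dz 4.167643489579334
3 [0.05732601 1.20035132] rim dz 6.236073725972055
```

```bash
python3 st.py 0 0 25.8 -142 2
```

```text
t 13.8 cup d(mm) [-4.2  4.1] rim above mount 26.4 b -132.9 tilt deg [ 0.7  -0.61] F [-17.8  12.5   6.2] T [ 1.75  2.93 -0.5 ]
rotvec [-2.78  0.02  8.87] dist mm 12.2 toolshift [  1.  -12.1   1. ]
[-1.4, 0.0, 4.4, 0.5, -6.1, 0.5, 5]
[-1.4, 0.0, 4.4, 0.0, -6.1, 0.3, 5]
```

>>> play_rows(motion=[[[-1.4, 0, 4.4, 0.5, -6.1, 0.4, 5], [-1.4, 0, 4.4, 0.2, -6.1, 0.3, 5], [0, 0, 0, 0, 0, 0, 5]]])

```text
clock: 14.1
eef_pos: [0.5048, 0.0745, 0.1099]
orientation: [[0.774, 0.611, 0.166], [0.599, -0.792, 0.117], [0.202, 0.009, -0.979]]
force: [-1.0, 0.6, -1.0]
finger_gap: 0.175
```

```bash
python3 st.py 0 0 25.5 -149 3
```

```text
t 14.1 cup d(mm) [ 0.7 -1. ] rim above mount 25.7 b -142.3 tilt deg [0.03 0.03] F [-1.   0.6 -1. ] T [-0.16  0.35  0.01]
rotvec [-1.35 -0.02  6.6 ] dist mm 14.8 toolshift [  0.7 -14.8   0.3]
[-0.5, -0.0, 2.2, 0.2, -4.9, 0.1, 5]
[-0.5, -0.0, 2.2, 0.0, -4.9, 0.1, 5]
[-0.5, -0.0, 2.2, -0.2, -4.9, 0.0, 5]
```

>>> play_rows(motion=[[[-0.5, 0, 2.2, 0.2, -5.3, 0.1, 5], [-0.5, 0, 2.2, 0.1, -5, 0, 5], [-0.5, 0, 2.2, 0, -4.9, 0, 5], [0, 0, 0, 0, 0, 0, 5]]])

```text
clock: 14.5
eef_pos: [0.497, 0.086, 0.1098]
orientation: [[0.837, 0.516, 0.181], [0.508, -0.856, 0.094], [0.203, 0.013, -0.979]]
force: [-0.5, 0.5, -0.7]
finger_gap: 0.176
```

```bash
python3 st.py 0 0 25.5 -155 3
```

```text
t 14.5 cup d(mm) [ 0.4 -0.2] rim above mount 25.8 b -148.8 tilt deg [-0.14  0.19] F [-0.5  0.5 -0.7] T [-0.19  0.37 -0.01]
rotvec [-1.03 -0.09  6.12] dist mm 13.1 toolshift [  0.3 -13.1   0.1]
[-0.3, -0.0, 2.0, 0.1, -4.4, 0.0, 5]
[-0.3, -0.0, 2.0, -0.1, -4.4, 0.0, 5]
[-0.3, -0.0, 2.0, -0.2, -4.4, -0.0, 5]
```

>>> play_rows(motion=[[[-0.3, 0, 2, 0.1, -4.6, 0, 5], [-0.3, 0, 2, 0, -4.6, 0, 5], [-0.3, 0, 2, -0.1, -4.5, 0, 5], [0, 0, 0, 0, 0, 0, 5]]])

```text
clock: 14.9
eef_pos: [0.4915, 0.0962, 0.1097]
orientation: [[0.884, 0.428, 0.188], [0.421, -0.904, 0.08], [0.204, 0.009, -0.979]]
force: [-0.5, -0.7, -0.9]
finger_gap: 0.178
```

```bash
python3 st.py 0 0 25.5 -159 2
```

```text
t 14.9 cup d(mm) [ 0.6 -0.4] rim above mount 25.7 b -154.6 tilt deg [-0.03 -0.04] F [-0.5 -0.7 -0.9] T [-0.18  0.42 -0.03]
rotvec [-0.92 -0.08  4.35] dist mm 9.6 toolshift [-0.1 -9.6 -0. ]
[-0.5, -0.0, 2.2, -0.1, -4.8, -0.0, 5]
[-0.5, -0.0, 2.2, -0.2, -4.8, -0.1, 5]
```

>>> play_rows(motion=[[[-0.4, 0, 2, 0, -4.6, 0, 5], [-0.4, 0, 2, 0, -4.5, 0, 5], [0, 0, 0, 0, 0, 0, 5]]])

```text
clock: 15.2
eef_pos: [0.4907, 0.0978, 0.11]
orientation: [[0.909, 0.367, 0.198], [0.364, -0.93, 0.055], [0.204, 0.022, -0.979]]
force: [-1.9, 1.8, -1.9]
finger_gap: 0.183
```

```bash
python3 st.py 0 0 25.5 -163 2
```

```text
t 15.2 cup d(mm) [ 2.6 -5.4] rim above mount 25.9 b -158.2 tilt deg [-0.33  0.69] F [-1.9  1.8 -1.9] T [0.46 0.72 1.58]
rotvec [-0.2  -0.13  4.7 ] dist mm 15.9 toolshift [ -0.2 -15.9  -0.1]
[-0.1, -0.1, 2.4, -0.1, -8.0, -0.0, 5]
[-0.1, -0.1, 2.4, -0.4, -7.9, -0.0, 5]
```

```bash
python3 st.py 0 0 26 -147 2
```

```text
t 15.2 cup d(mm) [ 2.6 -5.4] rim above mount 25.9 b -158.2 tilt deg [-0.33  0.69] F [-1.9  1.8 -1.9] T [0.46 0.72 1.58]
rotvec [  3.06   0.12 -10.96] dist mm 16.4 toolshift [ 1.9 16.3  0.6]
[1.5, 0.1, -5.5, 0.9, 8.2, 0.3, 5]
[1.5, 0.1, -5.5, 0.1, 8.2, 0.1, 5]
```

>>> play_rows(motion=[[[1.5, 0.1, -5.5, 0.9, 8.2, 0.2, 5], [1.5, 0.1, -5.5, 0.3, 8.2, 0, 5], [0, 0, 0, 0, 0.5, -1, 5], [0, 0, 0, 0, 0, 0, 5]]])

```text
clock: 15.6
eef_pos: [0.4991, 0.0819, 0.1108]
orientation: [[0.814, 0.555, 0.174], [0.545, -0.832, 0.106], [0.203, 0.008, -0.979]]
force: [0.2, 0.2, -0.3]
finger_gap: 0.176
```

```bash
python3 st.py 0 0 28 -147 2
```

```text
t 15.6 cup d(mm) [-0.3 -0.1] rim above mount 26.8 b -146.2 tilt deg [-0.   -0.05] F [ 0.2  0.2 -0.3] T [-0.17  0.33  0.05]
rotvec [-0.2  -0.03  0.78] dist mm 2.0 toolshift [ 0.5 -1.5 -1.2]
[-0.1, -0.0, 0.4, 0.2, -0.8, -0.6, 5]
[-0.1, -0.0, 0.4, 0.2, -0.8, -0.6, 5]
```

Perfectly centred now at −146.2. Raise in 1 mm steps with settle rows to find the true top.

>>> play_rows(motion=[[[0, 0, 0, 0.2, 0, -1, 5], [0, 0, 0, 0, 0, 0, 5], [0, 0, 0, 0, 0, 0, 5]]])

```text
clock: 15.9
eef_pos: [0.4986, 0.0822, 0.1111]
orientation: [[0.815, 0.553, 0.173], [0.543, -0.833, 0.105], [0.202, 0.008, -0.979]]
force: [0.7, -0.3, -2.5]
finger_gap: 0.178
```

```bash
python3 st.py
```

```text
t 15.9 cup d(mm) [-0.5  0. ] rim above mount 26.9 b -146.3 tilt deg [ 0.08 -0.02] F [ 0.7 -0.3 -2.5] T [-0.36  0.42 -0.02]
```

>>> play_rows(motion=[[[0, 0, 0, 0.2, 0, -1.2, 5], [0, 0, 0, 0, 0, 0, 5]]])

```text
clock: 16.1
eef_pos: [0.4981, 0.0824, 0.1115]
orientation: [[0.815, 0.553, 0.172], [0.543, -0.833, 0.105], [0.201, 0.008, -0.98]]
force: [0.8, -0.5, -3.3]
finger_gap: 0.182
```

```bash
python3 st.py
```

```text
t 16.1 cup d(mm) [-1.   0.2] rim above mount 27.2 b -146.3 tilt deg [0.14 0.02] F [ 0.8 -0.5 -3.3] T [-0.38  0.43 -0.14]
```

Run:
```python
from h import *
d=dict(np.load("w4.npz")); ci={k:d[k] for k in("intrinsics","xyz","attitude")}
c=d["p"]+d["R"]@OFF; b=np.radians(-86.7); x=np.array([np.cos(b),np.sin(b),0]); y=np.array([-x[1],x[0],0])
def hit(u,v):
    p,dd=ray(ci,u,v); t=((c-p)@y)/(dd@y); P=p+t*dd; return np.array([(P-c)@x,P[2]-(c[2]-.06)])*1e3
for n,(u,v) in {"rim edge":(190+363/4,351/4),"neck top at wall":(190+366/4,399/4),"step":(190+366/4,487/4),"bar start":(282,156.5)}.items():
    p,dd=ray(ci,u,v); 
    # radial/height along ray within vertical plane through handle: project ray onto plane
    r0=np.array([(p-c)@x,p[2]-(c[2]-.06)])*1e3; r1=np.array([dd@x,dd[2]])
    print(n,[ (h,round(float((r0+r1*(h-r0[1])/r1[1])[0]),1)) for h in (60,46,43,40,38,36,34,32,30,28,26)])
```

```text
rim edge [(60, 31.7), (46, 28.0), (43, 27.2), (40, 26.4), (38, 25.9), (36, 25.4), (34, 24.8), (32, 24.3), (30, 23.8), (28, 23.3), (26, 22.7)]
neck top at wall [(60, 36.5), (46, 33.3), (43, 32.6), (40, 31.9), (38, 31.4), (36, 31.0), (34, 30.5), (32, 30.1), (30, 29.6), (28, 29.1), (26, 28.7)]
step [(60, 45.3), (46, 43.0), (43, 42.5), (40, 42.0), (38, 41.7), (36, 41.3), (34, 41.0), (32, 40.7), (30, 40.4), (28, 40.0), (26, 39.7)]
bar start [(60, 59.5), (46, 58.6), (43, 58.4), (40, 58.3), (38, 58.1), (36, 58.0), (34, 57.9), (32, 57.8), (30, 57.7), (28, 57.5), (26, 57.4)]
```

>>> play_rows(motion=[[[0, 0, 0, -0.4, 0.3, 2.2, 5], [0, 0, 0, -0.2, 0, 2, 5], [0, 0, 0, 0, 0, 0, 5]]])

```text
clock: 16.4
eef_pos: [0.4989, 0.0828, 0.1081]
orientation: [[0.815, 0.553, 0.173], [0.543, -0.833, 0.105], [0.203, 0.008, -0.979]]
force: [1.2, -0.0, -1.6]
finger_gap: 0.181
```

```bash
python3 st.py 0 0 23.2 -140 2
```

```text
t 16.4 cup d(mm) [-0.4  0.6] rim above mount 23.9 b -146.3 tilt deg [ 0.04 -0.02] F [ 1.2 -0.  -1.6] T [-0.21  0.39 -0.03]
rotvec [ 1.24  0.08 -6.17] dist mm 13.5 toolshift [ 0.6 13.5  1. ]
[0.6, 0.0, -3.1, 0.3, 6.7, 0.5, 5]
[0.6, 0.0, -3.1, -0.1, 6.7, 0.4, 5]
```

>>> play_rows(motion=[[[0.6, 0, -3.1, 0.3, 7.2, 0.5, 5], [0.6, 0, -3.1, 0, 7, 0.4, 5], [0, 0, 0, 0, 0, 0, 5]]])

```text
clock: 16.7
eef_pos: [0.5078, 0.072, 0.1084]
orientation: [[0.747, 0.645, 0.162], [0.633, -0.764, 0.124], [0.203, 0.01, -0.979]]
force: [-0.5, 0.2, -1.0]
finger_gap: 0.18
```

```bash
python3 st.py 0 0 23.0 -134 3
```

```text
t 16.7 cup d(mm) [0.4 0.5] rim above mount 24.3 b -139.7 tilt deg [-0.05  0.03] F [-0.5  0.2 -1. ] T [-0.16  0.51  0.11]
rotvec [ 1.21  0.03 -5.57] dist mm 11.7 toolshift [-0.2 11.6  1.4]
[0.4, 0.0, -1.9, -0.1, 3.9, 0.5, 5]
[0.4, 0.0, -1.9, -0.2, 3.9, 0.4, 5]
[0.4, 0.0, -1.9, -0.3, 3.9, 0.4, 5]
```

>>> play_rows(motion=[[[0, 0, 0, -0.4, 0, 1.4, 5], [0.3, 0, -1.5, 0, 3.4, 0.2, 5], [0.3, 0, -1.5, 0, 3.4, 0.2, 5], [0.3, 0, -1.5, 0, 3.4, 0.2, 5], [0, 0, 0, 0, 0, 0, 5]]])

```text
clock: 17.2
eef_pos: [0.5134, 0.0662, 0.106]
orientation: [[0.696, 0.703, 0.15], [0.689, -0.711, 0.137], [0.203, 0.007, -0.979]]
force: [-0.1, -1.9, -2.0]
finger_gap: 0.178
```

```bash
python3 st.py 0 0 23.0 -131 3
```

```text
t 17.2 cup d(mm) [-0.   1.2] rim above mount 21.9 b -135.3 tilt deg [ 0.05 -0.06] F [-0.1 -1.9 -2. ] T [-0.16  0.1  -0.04]
rotvec [ 0.79  0.03 -4.17] dist mm 9.6 toolshift [-0.2  9.5 -1.1]
[0.3, 0.0, -1.4, -0.1, 3.2, -0.4, 5]
[0.3, 0.0, -1.4, -0.2, 3.2, -0.4, 5]
[0.3, 0.0, -1.4, -0.2, 3.2, -0.4, 5]
```

>>> play_rows(motion=[[[0.3, 0, -1.4, 0.1, 3.5, -0.6, 5], [0.3, 0, -1.4, 0.1, 3.4, -0.3, 5], [0.3, 0, -1.4, 0.1, 3.4, 0, 5], [0, 0, 0, 0, 0, 0, 5]]])

```text
clock: 17.6
eef_pos: [0.5191, 0.0612, 0.1059]
orientation: [[0.645, 0.752, 0.135], [0.737, -0.659, 0.151], [0.202, 0.002, -0.979]]
force: [1.5, -1.3, -1.9]
finger_gap: 0.175
```

```bash
python3 st.py 0 0 23.0 -127 3
```

```text
t 17.6 cup d(mm) [-0.4  1.8] rim above mount 21.7 b -131.2 tilt deg [ 0.32 -0.21] F [ 1.5 -1.3 -1.9] T [-0.23 -0.03  0.03]
rotvec [ 0.46  0.08 -4.1 ] dist mm 10.2 toolshift [-0.5 10.1 -1.3]
[0.2, 0.0, -1.4, -0.2, 3.4, -0.4, 5]
[0.2, 0.0, -1.4, -0.2, 3.3, -0.4, 5]
[0.2, 0.0, -1.4, -0.3, 3.3, -0.4, 5]
```

>>> play_rows(motion=[[[0.4, 0, -2.8, 0.2, 6.8, -0.5, 5], [0.5, 0, -2.8, 0.1, 6.4, 0, 5], [0.5, 0, -2.8, 0.1, 6.4, 0, 5], [0, 0, 0, 0, 0, 0, 5]]])

```text
clock: 18.0
eef_pos: [0.533, 0.0512, 0.1059]
orientation: [[0.529, 0.841, 0.112], [0.824, -0.541, 0.168], [0.202, 0.004, -0.979]]
force: [1.4, -2.6, -2.6]
finger_gap: 0.176
```

```bash
python3 st.py 0 0 22.3 -113 3
```

```text
t 18.0 cup d(mm) [-0.2  2.1] rim above mount 21.6 b -122.7 tilt deg [ 0.29 -0.09] F [ 1.4 -2.6 -2.6] T [-0.16 -0.08  0.04]
rotvec [ 1.66  0.14 -9.51] dist mm 21.0 toolshift [ 0.3 21.  -0.4]
[0.6, 0.0, -3.2, 0.1, 7.0, -0.1, 5]
[0.6, 0.0, -3.2, -0.3, 7.0, -0.2, 5]
[0.6, 0.0, -3.2, -0.7, 7.0, -0.3, 5]
```

>>> play_rows(motion=[[[0.6, 0, -3.2, -0.8, 7.2, -0.4, 5], [0.6, 0, -3.2, -0.8, 7, -0.3, 5], [0.6, 0, -3.2, -0.4, 7, 0, 5], [0, 0, 0, 0, 0, 0, 5]]])

```text
clock: 18.4
eef_pos: [0.5493, 0.0418, 0.1058]
orientation: [[0.385, 0.919, 0.083], [0.9, -0.394, 0.186], [0.203, 0.003, -0.979]]
force: [1.9, -1.5, -1.3]
finger_gap: 0.18
```

```bash
python3 st.py 0 0 22.3 -105 3
```

```text
t 18.4 cup d(mm) [-1.1  1.5] rim above mount 21.7 b -113.1 tilt deg [ 0.27 -0.14] F [ 1.9 -1.5 -1.3] T [-0.26  0.    0.05]
rotvec [ 1.34  0.03 -7.97] dist mm 18.1 toolshift [ 0.4 18.1 -0.5]
[0.4, 0.0, -2.7, 0.1, 6.0, -0.2, 5]
[0.4, 0.0, -2.7, -0.1, 6.0, -0.2, 5]
[0.4, 0.0, -2.7, -0.4, 6.0, -0.2, 5]
```

>>> play_rows(motion=[[[0.4, 0, -2.5, -0.2, 6.3, -0.3, 5], [0.4, 0, -2.5, -0.3, 6, -0.2, 5], [0.4, 0, -2.5, -0.3, 5.6, 0, 5], [0, 0, 0, 0, 0, 0, 5], [0, 0, 0, 0, 0, 0, 5]]])

```text
clock: 18.9
eef_pos: [0.5634, 0.0375, 0.1058]
orientation: [[0.271, 0.961, 0.061], [0.941, -0.277, 0.194], [0.203, 0.005, -0.979]]
force: [1.3, -1.4, -3.1]
finger_gap: 0.176
```

```bash
python3 st.py 0 0 22.0 -105 1
```

```text
t 18.9 cup d(mm) [-0.6  2. ] rim above mount 21.7 b -106.0 tilt deg [ 0.2  -0.06] F [ 1.3 -1.4 -3.1] T [0.02 0.07 0.15]
rotvec [-0.    0.   -1.02] dist mm 3.7 toolshift [-1.6  3.3 -0.7]
[-0.0, 0.0, -1.0, -1.6, 3.3, -0.7, 5]
```

>>> play_rows(motion=[[[0, 0, 0, -1.2, 0.8, 0.8, 5], [0, 0, 0, 0, 0, 0.3, 5], [0, 0, 0, 0, 0, 0, 5]]])

```text
clock: 19.2
eef_pos: [0.5634, 0.0373, 0.1057]
orientation: [[0.272, 0.96, 0.063], [0.94, -0.279, 0.194], [0.204, 0.006, -0.979]]
force: [1.6, -0.5, -3.2]
finger_gap: 0.177
```

```bash
python3 st.py 0 0 22.0 -105 1
python3 - <<'E'
from h import *
for n in ("wrist","side"):
    im=eyes.capture(n); cv2.imwrite(f"pics/{n}9.png",im[:,:,::-1])
s=cv2.imread("pics/side9.png"); cv2.imwrite("pics/side9z.png",cv2.convertScaleAbs(cv2.resize(s[115:215,185:285],None,fx=6,fy=6,interpolation=cv2.INTER_CUBIC),alpha=2,beta=20))
E
```

```text
t 19.2 cup d(mm) [-0.4  1.7] rim above mount 21.7 b -106.2 tilt deg [ 0.12 -0.1 ] F [ 1.6 -0.5 -3.2] T [ 0.18 -0.03  0.17]
rotvec [ 0.09 -0.06 -1.13] dist mm 3.6 toolshift [-1.4  3.2 -0.7]
[0.1, -0.1, -1.1, -1.4, 3.2, -0.7, 5]
```

View pics/side9z.png

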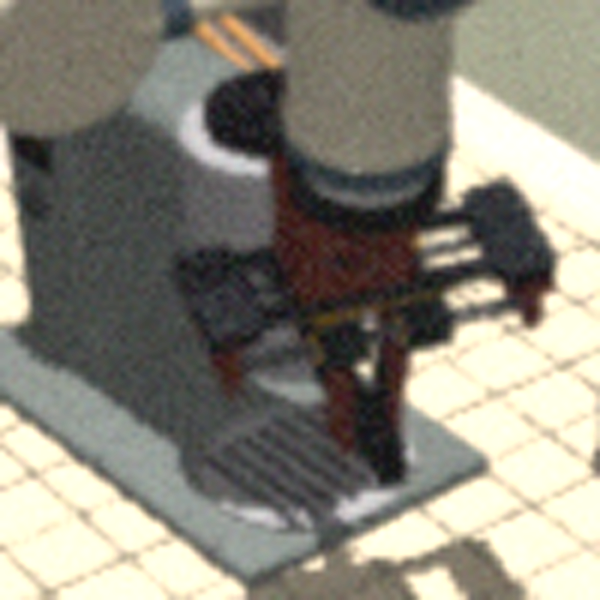

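View pics/wrist9.png

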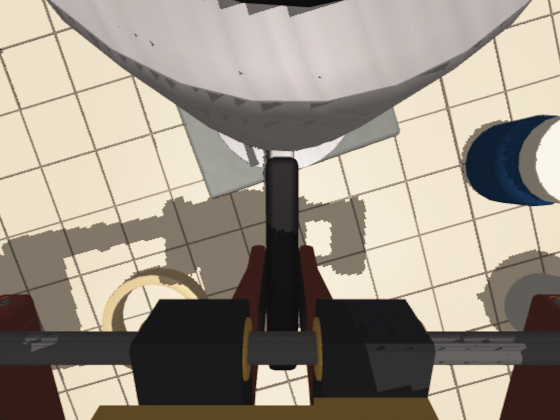

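>>> play_rows(motion=[[[0, 0, 0, 0, 0, 0, 40], [0, 0, 0, 0, 0, 0, 40], [0, 0, 0, 0, 0, 0, 40], [0, 0, 0, 0, 0, 0, 40]]])

```text
clock: 19.7
eef_pos: [0.5637, 0.0366, 0.1065]
orientation: [[0.273, 0.96, 0.064], [0.94, -0.281, 0.193], [0.203, 0.007, -0.979]]
force: [0.4, 0.2, 0.3]
finger_gap: 0.444
```

```bash
python3 st.py
python3 - <<'E'
from h import *
im=eyes.capture("wrist"); cv2.imwrite(f"pics/w10.png",im[:,:,::-1])
E
```

```text
t 19.7 cup d(mm) [-0.   1.1] rim above mount 22.4 b -106.2 tilt deg [ 0.07 -0.03] F [0.4 0.2 0.3] T [-0.13  0.06  0.03]
```

View pics/w10.png

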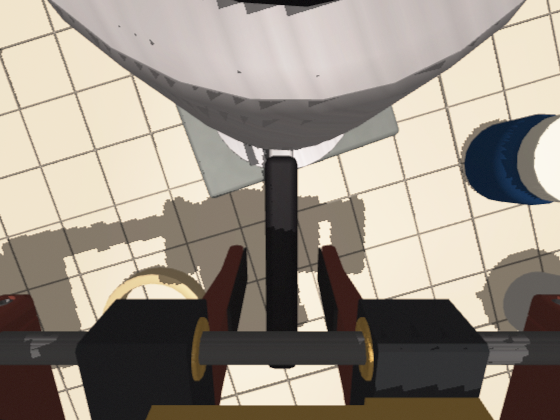

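>>> play_rows(motion=[[[0, 0, 0, 0, 0, -30, 40], [0, 0, 0, 0, 0, -30, 40], [0, 0, 0, 0, -20, -4, 0], [0, 0, 0, 0, -16, 0, 0], [0, 0, 0, 0, 0, 0, 0], [0, 0, 0, 0, 0, 0, 0]]])

```text
clock: 20.35
eef_pos: [0.5241, 0.0339, 0.1712]
orientation: [[0.274, 0.96, 0.064], [0.94, -0.281, 0.193], [0.203, 0.007, -0.979]]
force: [0.4, 0.2, -0.7]
finger_gap: 0.131
```

```bash
python3 st.py
python3 - <<'E'
from h import *
ci=eyes.camera_info("wrist");im=eyes.capture("wrist"); cv2.imwrite(f"pics/w11.png",im[:,:,::-1]); np.savez("w11.npz",**ci)
im=eyes.capture("side"); cv2.imwrite("pics/side11z.png",cv2.convertScaleAbs(cv2.resize(im[115:215,185:285,::-1],None,fx=6,fy=6,interpolation=cv2.INTER_CUBIC),alpha=2,beta=20))
E
```

```text
t 20.35 cup d(mm) [-39.5  -1.7] rim above mount 87.0 b -106.2 tilt deg [ 0.1  -0.01] F [ 0.4  0.2 -0.7] T [-0.15  0.12  0.02]
```

View pics/w11.png

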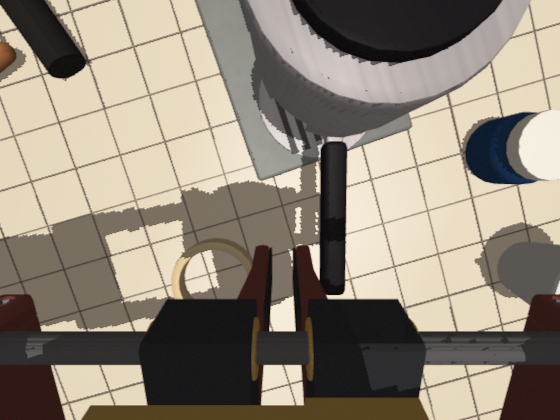

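View pics/side11z.png

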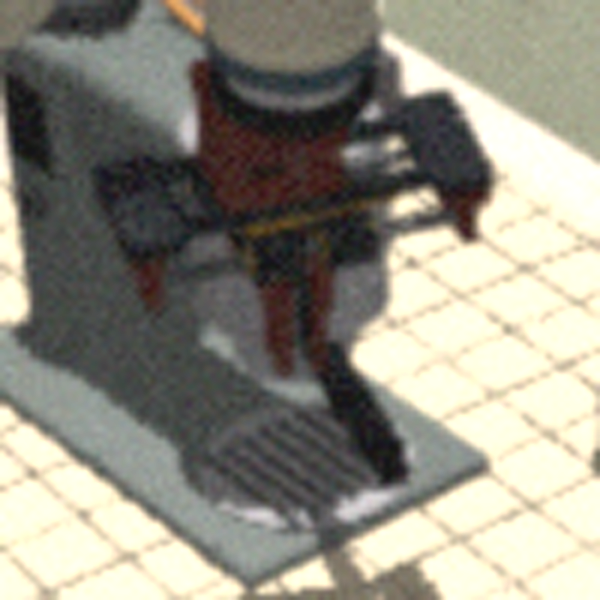

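Run:
```python
from h import *
ci=dict(np.load("w11.npz")); s=robot.state(); R=s["orientation"]; p=s["eef_pos"]
a=onz(ci,334.5,143,.130); b=onz(ci,333,293,.130); d=b-a
print(a,b,np.linalg.norm(d),np.degrees(np.arctan2(d[1],d[0])), "radii",np.hypot(*(a[:2]-M)),np.hypot(*(b[:2]-M)))
r=np.array([d[0],d[1],0]); r/=np.linalg.norm(r); mid=a+r*.063; mid[2]=.117
print("bar mid",mid,"in tool mm",R.T@(mid-p)*1e3, "gap",s["finger_gap"]*87.8)
```

```text
[0.5774923  0.09135575 0.13      ] [ 0.54908807 -0.008205    0.13      ] 0.10353328936947283 -105.92320391750854 radii 0.05861480072241405 0.16213036645672546
bar mid [0.56020833 0.03077304 0.117     ] in tool mm [-3.93480401 35.04445941 54.38295486] gap 3.203738521001908
```

>>> play_rows(motion=[[[0, 0, 0, 0, 0, 30, 0], [0, 0, 0, 0, 0, 30, 0], [0, 0, 0, 0, 0, 6, 0], [0, 0, 0, 0, 5, 0, 0], [0, 0, 0, 0, 3, 0, 0], [0, 0, 0, 0, 0, 0, 0]]], force=30)

```text
clock: 21.05
eef_pos: [0.5395, 0.0434, 0.1059]
orientation: [[0.275, 0.959, 0.065], [0.94, -0.282, 0.192], [0.202, 0.008, -0.979]]
force: [-0.2, -0.3, -0.4]
finger_gap: 0.005
```

```bash
cat > push.py <<'E'
from h import *
import sys
s=robot.state(); R=s["orientation"]; p=s["eef_pos"]; 
# finger axis at bar height; point on finger centreline, offset +y 13.5 is contact face
q=p-R[:,2]*.010; face=q+R[:,1]*.0135
xb=np.degrees(np.arctan2(R[1,0],R[0,0]))-180
v=face[:2]-M; rr=np.hypot(*v)
# handle bearing if bar's cw face touches finger face: bar centre line offset 8mm
hb=np.degrees(np.arctan2(v[1],v[0]))+np.degrees(np.arcsin(.008/rr))
print("t",round(s["clock"],2),"p",rnd(p),"tool b",rnd((xb+180)%360-180,1),"face r",rnd(rr),"handle b if touching",rnd(hb,1),"F",rnd(s["force"],1),"Fy_tool",rnd((R.T@s["force"])[1],1),"T",rnd(s["ft_torque"],2),"z-tilt",rnd(R[2],3))
if len(sys.argv)>1:
    hb2=float(sys.argv[1]); n=int(sys.argv[2]); r=.118
    Rt=Ro.from_euler('z',hb2+180-B0,degrees=True).as_matrix()@RG
    h=np.radians(hb2); u=np.array([np.cos(h),np.sin(h)]); t=np.array([-u[1],u[0]])
    pt=np.array([*(M+u*r-t*(.008+.0135)),.107])
    plan(pt+Rt[:,2]*.010*np.array([1,1,0]),Rt,n,0)
E
python3 push.py -100 3
```

```text
t 21.05 p [0.5395 0.0434 0.1059] tool b -106.3 face r 0.1179 handle b if touching -107.8 F [-0.2 -0.3 -0.4] Fy_tool -0.1 T [-0.13  0.1   0.06] z-tilt [ 0.202  0.008 -0.979]
rotvec [ 1.22  0.08 -6.16] dist mm 16.1 toolshift [-2.  15.9 -1.4]
[0.4, 0.0, -2.1, -0.7, 5.3, -0.5, 0]
[0.4, 0.0, -2.1, -0.9, 5.3, -0.5, 0]
[0.4, 0.0, -2.1, -1.1, 5.2, -0.5, 0]
```

Near the handle, on its clockwise side. I'll push round in arcs of about 6°.

>>> play_rows(motion=[[[0.4, 0, -2.1, -0.7, 5.3, -0.3, 0], [0.4, 0, -2.1, -0.7, 5.3, -0.2, 0], [0.4, 0, -2.1, -0.7, 5.2, 0, 0], [0, 0, 0, 0, 0, 0, 0]]])

```text
clock: 21.45
eef_pos: [0.5574, 0.0361, 0.1118]
orientation: [[0.163, 0.985, 0.051], [0.966, -0.17, 0.196], [0.202, 0.017, -0.979]]
force: [-0.1, -0.2, -0.6]
finger_gap: 0.006
```

```bash
python3 push.py -90 4
python3 - <<'E'
from h import *
im=eyes.capture("wrist"); cv2.imwrite(f"pics/w12.png",im[:,:,::-1])
E
```

```text
t 21.45 p [0.5574 0.0361 0.1118] tool b -99.6 face r 0.118 handle b if touching -98.4 F [-0.1 -0.2 -0.6] Fy_tool -0.1 T [-0.11  0.11 -0.  ] z-tilt [ 0.202  0.017 -0.979]
rotvec [ 2.42  0.19 -9.39] dist mm 17.9 toolshift [-3.  17.   4.6]
[0.6, 0.0, -2.3, -0.8, 4.3, 1.1, 0]
[0.6, 0.0, -2.3, -0.9, 4.2, 1.1, 0]
[0.6, 0.0, -2.3, -1.1, 4.2, 1.0, 0]
[0.6, 0.0, -2.3, -1.3, 4.2, 1.0, 0]
```

View pics/w12.png

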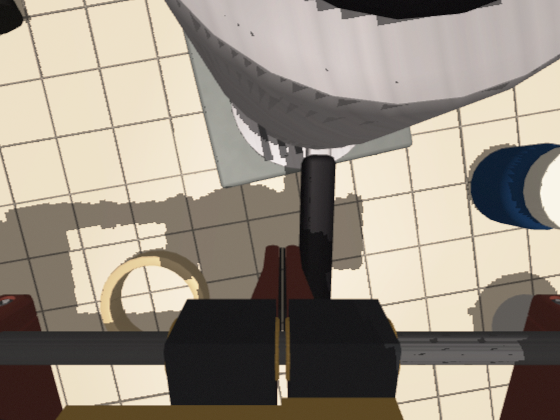

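>>> play_rows(motion=[[[0.6, 0, -2.3, -1, 4.6, 2, 0], [0.6, 0, -2.3, -1, 4.6, 1.5, 0], [0.6, 0, -2.3, -1, 4.6, 1, 0], [0.6, 0, -2.3, -1, 4.5, 0.5, 0], [0, 0, 0, 0, 0, 0, 0]]])

```text
clock: 22.0
eef_pos: [0.5761, 0.0308, 0.1105]
orientation: [[0.003, 1.0, 0.013], [0.98, -0.006, 0.199], [0.199, 0.012, -0.98]]
force: [-0.6, 0.5, 0.2]
finger_gap: 0.003
```

```bash
python3 push.py -80 4
```

```text
t 22.0 p [0.5761 0.0308 0.1105] tool b -90.2 face r 0.1186 handle b if touching -89.0 F [-0.6  0.5  0.2] Fy_tool -0.6 T [-0.12  0.06 -0.07] z-tilt [ 0.199  0.012 -0.98 ]
rotvec [ 2.26  0.33 -9.96] dist mm 18.7 toolshift [-2.2 18.2  3.4]
[0.6, 0.1, -2.5, -0.5, 4.6, 0.8, 0]
[0.6, 0.1, -2.5, -0.7, 4.5, 0.8, 0]
[0.6, 0.1, -2.5, -0.9, 4.5, 0.7, 0]
[0.6, 0.1, -2.5, -1.1, 4.5, 0.7, 0]
```

>>> play_rows(motion=[[[0.6, 0.1, -2.5, -0.7, 4.8, 1.5, 0], [0.6, 0.1, -2.5, -0.7, 4.8, 1.2, 0], [0.6, 0.1, -2.5, -0.8, 4.8, 0.8, 0], [0.6, 0.1, -2.5, -0.8, 4.8, 0.5, 0], [0, 0, 0, 0, 0, 0, 0]]])

```text
clock: 22.5
eef_pos: [0.5953, 0.0299, 0.1091]
orientation: [[-0.169, 0.985, -0.026], [0.964, 0.17, 0.202], [0.203, 0.009, -0.979]]
force: [-0.3, 0.6, 1.1]
finger_gap: 0.002
```

```bash
python3 push.py -70 4
```

```text
t 22.5 p [0.5953 0.0299 0.1091] tool b -80.1 face r 0.1178 handle b if touching -79.5 F [-0.3  0.6  1.1] Fy_tool -0.2 T [-0.13  0.05 -0.03] z-tilt [ 0.203  0.009 -0.979]
rotvec [ 2.06  0.06 -9.87] dist mm 19.6 toolshift [-2.7 19.4  1.8]
[0.5, 0.0, -2.5, -0.7, 4.8, 0.4, 0]
[0.5, 0.0, -2.5, -0.9, 4.8, 0.4, 0]
[0.5, 0.0, -2.5, -1.1, 4.8, 0.4, 0]
[0.5, 0.0, -2.5, -1.3, 4.7, 0.3, 0]
```

>>> play_rows(motion=[[[0.5, 0, -2.5, -0.9, 5, 0.8, 0], [0.5, 0, -2.5, -0.9, 5, 0.5, 0], [0.5, 0, -2.5, -0.9, 5, 0.4, 0], [0.5, 0, -2.5, -1, 4.9, 0.3, 0], [0, 0, 0, 0, 0, 0, 0]]])

```text
clock: 23.0
eef_pos: [0.6146, 0.0317, 0.1089]
orientation: [[-0.332, 0.942, -0.057], [0.922, 0.337, 0.192], [0.2, 0.011, -0.98]]
force: [0.8, 0.5, -0.0]
finger_gap: 0.008
```

```bash
python3 push.py -64 4
python3 - <<'E'
from h import *
im=eyes.capture("wrist"); cv2.imwrite(f"pics/w13.png",im[:,:,::-1])
E
```

```text
t 23.0 p [0.6146 0.0317 0.1089] tool b -70.2 face r 0.1175 handle b if touching -70.0 F [ 0.8  0.5 -0. ] Fy_tool 0.9 T [-0.09  0.01 -0.02] z-tilt [ 0.2    0.011 -0.98 ]
rotvec [ 1.39  0.21 -6.06] dist mm 12.6 toolshift [-2.7 12.2  1.5]
[0.3, 0.1, -1.5, -0.7, 3.1, 0.4, 0]
[0.3, 0.1, -1.5, -0.8, 3.0, 0.4, 0]
[0.3, 0.1, -1.5, -0.8, 3.0, 0.3, 0]
[0.3, 0.1, -1.5, -0.9, 3.0, 0.3, 0]
```

View pics/w13.png

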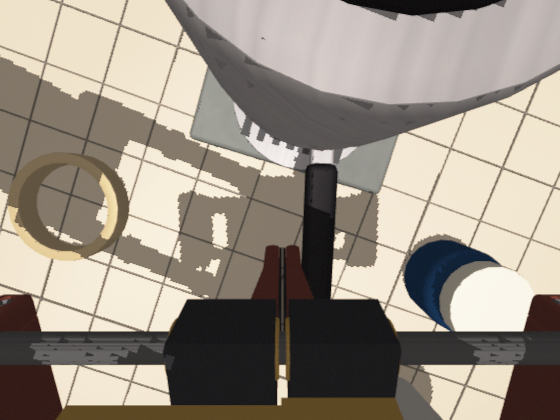

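>>> play_rows(motion=[[[0.3, 0.1, -1.5, -0.8, 3.4, 0.6, 0], [0.3, 0.1, -1.5, -0.8, 3.3, 0.5, 0], [0.3, 0.1, -1.5, -0.8, 3.2, 0.3, 0], [0.3, 0, -1.5, -0.8, 3.2, 0.3, 0], [0, 0, 0, 0, 0, 0, 0]]])

```text
clock: 23.55
eef_pos: [0.6279, 0.034, 0.1077]
orientation: [[-0.432, 0.899, -0.078], [0.879, 0.439, 0.189], [0.204, 0.013, -0.979]]
force: [-0.4, -0.2, 0.5]
finger_gap: 0.004
```

```bash
python3 push.py -60 3
```

```text
t 23.55 p [0.6279 0.034  0.1077] tool b -63.8 face r 0.1183 handle b if touching -63.5 F [-0.4 -0.2  0.5] Fy_tool -0.5 T [-0.1  -0.02 -0.04] z-tilt [ 0.204  0.013 -0.979]
rotvec [ 1.   -0.03 -3.76] dist mm 7.2 toolshift [-1.3  7.   0.5]
[0.3, -0.0, -1.3, -0.4, 2.3, 0.2, 0]
[0.3, -0.0, -1.3, -0.5, 2.3, 0.2, 0]
[0.3, -0.0, -1.3, -0.5, 2.3, 0.1, 0]
```

Now in small steps until contact with the stop.

>>> play_rows(motion=[[[0.3, 0, -1.2, -0.5, 2.4, 0.2, 0], [0.3, 0, -1.2, -0.5, 2.3, 0.2, 0], [0, 0, 0, 0, 0, 0, 0]]])

```text
clock: 23.85
eef_pos: [0.6314, 0.0351, 0.1063]
orientation: [[-0.471, 0.877, -0.093], [0.858, 0.48, 0.183], [0.205, 0.006, -0.979]]
force: [-3.1, -0.5, 1.0]
finger_gap: 0.009
```

```bash
python3 push.py -58 3
```

```text
t 23.85 p [0.6314 0.0351 0.1063] tool b -61.2 face r 0.118 handle b if touching -61.6 F [-3.1 -0.5  1. ] Fy_tool -3.0 T [-0.24  0.34  0.01] z-tilt [ 0.205  0.006 -0.979]
rotvec [ 0.52 -0.12 -3.15] dist mm 7.6 toolshift [-1.2  7.4 -0.9]
[0.2, -0.0, -1.1, -0.4, 2.5, -0.3, 0]
[0.2, -0.0, -1.1, -0.4, 2.5, -0.3, 0]
[0.2, -0.0, -1.1, -0.5, 2.5, -0.3, 0]
```

>>> play_rows(motion=[[[0.3, 0, -1.2, -0.5, 2.4, 0.2, 0], [0, 0, 0, 0, 0, 0, 0]]])

```text
clock: 24.05
eef_pos: [0.6317, 0.0353, 0.1052]
orientation: [[-0.49, 0.866, -0.104], [0.847, 0.501, 0.179], [0.207, -0.0, -0.978]]
force: [-3.0, -0.7, 1.2]
finger_gap: 0.002
```

```bash
python3 push.py -58 3
```

```text
t 24.05 p [0.6317 0.0353 0.1052] tool b -60.0 face r 0.1177 handle b if touching -61.4 F [-3.  -0.7  1.2] Fy_tool -3.0 T [-0.18  0.44  0.08] z-tilt [ 0.207 -0.    -0.978]
rotvec [-0.14 -0.25 -1.92] dist mm 7.4 toolshift [-1.1  7.1 -2.1]
[-0.0, -0.1, -0.6, -0.4, 2.4, -0.7, 0]
[-0.0, -0.1, -0.6, -0.4, 2.3, -0.7, 0]
[-0.0, -0.1, -0.6, -0.4, 2.3, -0.7, 0]
```

>>> play_rows(motion=[[[0, 0, 0, 0, -6, 0, 0], [0, 0, 0, 0, -10, 0, 0], [0, 0, 0, 0, -10, 0, 0], [0, 0, 0, 0, 0, 0, 0]]])

```text
clock: 24.45
eef_pos: [0.6087, 0.0214, 0.1054]
orientation: [[-0.491, 0.865, -0.1], [0.847, 0.501, 0.18], [0.206, 0.003, -0.979]]
force: [-0.5, -0.0, -0.6]
finger_gap: 0.007
```

```bash
python3 push.py
python3 - <<'E'
from h import *
ci=eyes.camera_info("wrist");im=eyes.capture("wrist"); cv2.imwrite(f"pics/w14.png",im[:,:,::-1]); np.savez("w14.npz",**ci)
im=eyes.capture("side"); cv2.imwrite("pics/side14z.png",cv2.convertScaleAbs(cv2.resize(im[115:215,185:285,::-1],None,fx=6,fy=6,interpolation=cv2.INTER_CUBIC),alpha=2,beta=20))
E
```

```text
t 24.45 p [0.6087 0.0214 0.1054] tool b -59.9 face r 0.1236 handle b if touching -74.1 F [-0.5 -0.  -0.6] Fy_tool -0.5 T [-0.12  0.01  0.02] z-tilt [ 0.206  0.003 -0.979]
```

View pics/w14.png

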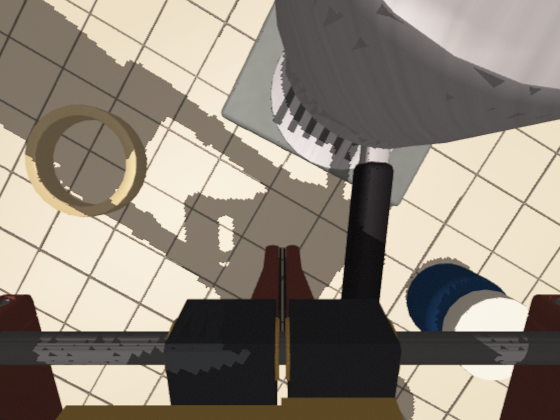

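View pics/side14z.png

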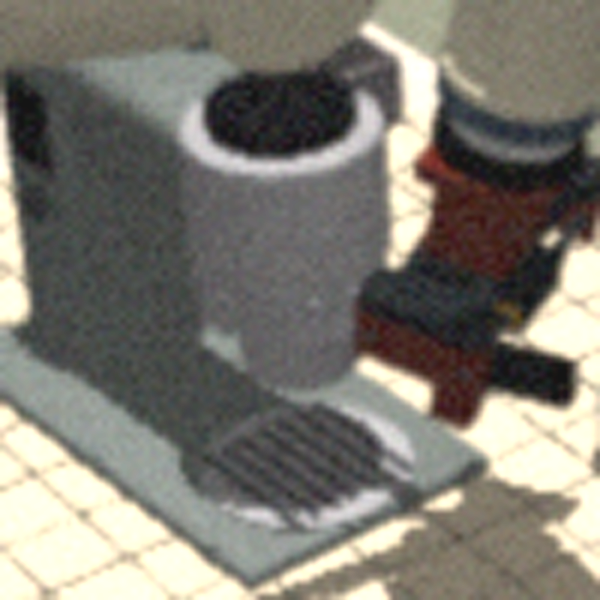

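>>> play_rows(motion=[[[0, 0, 0, 0, -20, 0, 0], [0, 0, 0, 0, 0, -30, 0], [0, 0, 0, 0, 0, -40, 0], [0, 0, 0, 0, 20, 0, 0], [0, 0, 0, 0, 20, 0, 0], [0, 0, 0, 0, 0, 0, 0], [0, 0, 0, 0, 0, 0, 0]]])

```text
clock: 25.25
eef_pos: [0.6327, 0.0196, 0.174]
orientation: [[-0.49, 0.865, -0.103], [0.846, 0.501, 0.181], [0.209, 0.002, -0.978]]
force: [0.5, -0.0, 0.1]
finger_gap: 0.006
```

```bash
python3 push.py
python3 - <<'E'
from h import *
ci=eyes.camera_info("wrist");im=eyes.capture("wrist"); cv2.imwrite(f"pics/w15.png",im[:,:,::-1]); np.savez("w15.npz",**ci)
im=eyes.capture("side"); cv2.imwrite("pics/side15.png",im[:,:,::-1]); cv2.imwrite("pics/side15z.png",cv2.convertScaleAbs(cv2.resize(im[115:215,185:285,::-1],None,fx=6,fy=6,interpolation=cv2.INTER_CUBIC),alpha=2,beta=20))
E
```

```text
t 25.25 p [0.6327 0.0196 0.174 ] tool b -59.9 face r 0.1325 handle b if touching -64.3 F [ 0.5 -0.   0.1] Fy_tool 0.4 T [-0.13  0.03  0.05] z-tilt [ 0.209  0.002 -0.978]
```

View pics/w15.png

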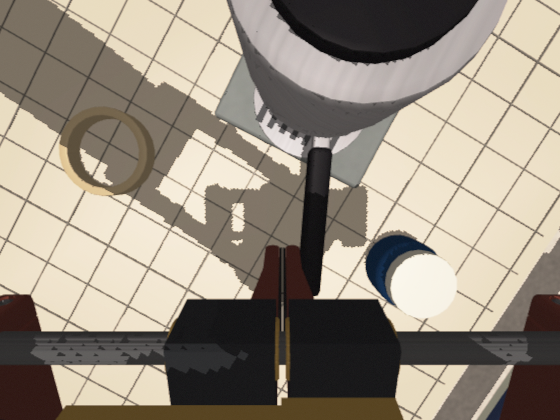

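View pics/side15z.png

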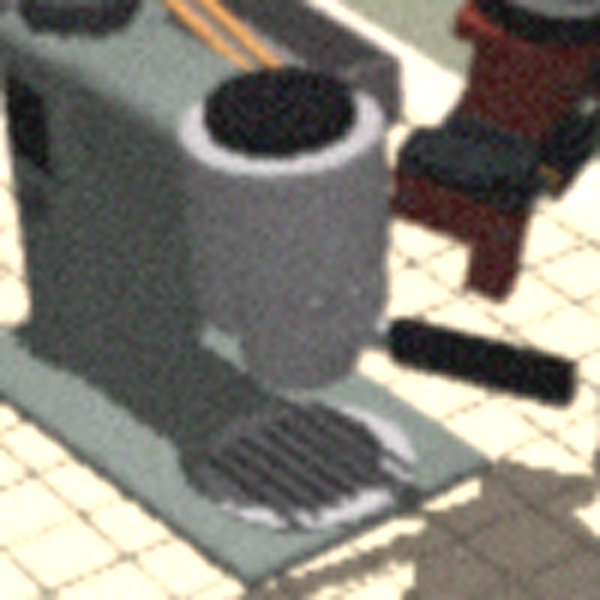

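Run:
```python
from h import *
for f,zs_ in (("w11",(.130,)),("w15",(.130,.128,.126,.124))):
    ci=dict(np.load(f"{f}.npz")); im=cv2.imread(f"pics/{f}.png")
    m=(im.max(2)<62).astype(np.uint8); m[:138]=0; m[297:]=0; m[:,:296]=0; m[:,355:]=0
    n,l,st,c=cv2.connectedComponentsWithStats(m); k=1+np.argmax(st[1:,4]); print(f,st[k])
    ys,xs=np.where(l==k); cen={y:(xs[ys==y].min(),xs[ys==y].max()) for y in (ys.min()+1,170,200,230,260,ys.max()-1)}; print(cen)
    y0,y1=ys.min(),ys.max(); p0=(xs[ys<=y0+4].mean(),y0); p1=(xs[ys>=y1-3].mean(),y1)
    for z in zs_:
        a,b=onz(ci,*p0,z),onz(ci,*p1,z); d=b-a
        w=[np.linalg.norm(onz(ci,cen[y][0]-.5,y,z)-onz(ci,cen[y][1]+.5,y,z))*1e3 for y in (170,200,230)]
        print(z,"len",np.linalg.norm(d)*1e3,"bearing",np.degrees(np.arctan2(d[1],d[0])),"radii",np.hypot(*(a[:2]-M))*1e3,np.hypot(*(b[:2]-M))*1e3,"w",rnd(w,1))
```

```text
w11 [ 296  142   51  155 4761]
{np.int64(143): (np.int64(325), np.int64(344)), 170: (np.int64(321), np.int64(345)), 200: (np.int64(320), np.int64(345)), 230: (np.int64(320), np.int64(344)), 260: (np.int64(296), np.int64(344)), np.int64(295): (np.int64(296), np.int64(325))}
0.13 len 106.96760937706915 bearing -112.58668231965608 radii 57.96268508749951 164.80355722987966 w [16.9 17.7 17.2]
w15 [ 296  148   36  149 3569]
{np.int64(149): (np.int64(311), np.int64(330)), 170: (np.int64(307), np.int64(329)), 200: (np.int64(304), np.int64(327)), 230: (np.int64(302), np.int64(324)), 260: (np.int64(296), np.int64(321)), np.int64(295): (np.int64(296), np.int64(315))}
0.13 len 103.9630316383348 bearing -64.73923100223182 radii 61.72182126662815 165.6759282176025 w [15.7 16.5 16. ]
0.128 len 104.90669807326617 bearing -64.73923100223185 radii 61.51882480456356 166.41926925930517 w [15.8 16.7 16.1]
0.126 len 105.8503645081976 bearing -64.73923100223183 radii 61.31659086241544 167.16291485769898 w [16.  16.8 16.3]
0.124 len 106.79403094312902 bearing -64.73923100223182 radii 61.115127009868814 167.90686096621488 w [16.1 17.  16.4]
```

Run:
```python
from h import *
a=[cv2.resize(cv2.imread(f"pics/{f}.png")[130:310,270:370],None,fx=3.3,fy=3.3,interpolation=cv2.INTER_CUBIC) for f in ("w11","w15")]
cv2.imwrite("pics/cmp.png",cv2.convertScaleAbs(np.hstack(a),alpha=2,beta=20))
cs=eyes.camera_info("side"); Z=lambda P:rnd((proj(cs,P)-[185,115]+.5)*6-.5,0)
for b in (-59,-61,-64):
  u=np.array([np.cos(np.radians(b)),np.sin(np.radians(b))])
  for zt in (.130,.126):
    print(b,zt,"in top",Z([*(M+u*.057),zt]),"out top",Z([*(M+u*.165),zt]),"out bottom",Z([*(M+u*.165),zt-.026]))
```

```text
-59 0.13 in top [384. 305.] out top [575. 342.] out bottom [575. 384.]
-59 0.126 in top [385. 311.] out top [575. 349.] out bottom [576. 391.]
-61 0.13 in top [383. 306.] out top [571. 348.] out bottom [571. 390.]
-61 0.126 in top [383. 313.] out top [571. 355.] out bottom [571. 396.]
-64 0.13 in top [380. 309.] out top [564. 356.] out bottom [565. 398.]
-64 0.126 in top [381. 316.] out top [564. 363.] out bottom [565. 405.]
```

View pics/cmp.png

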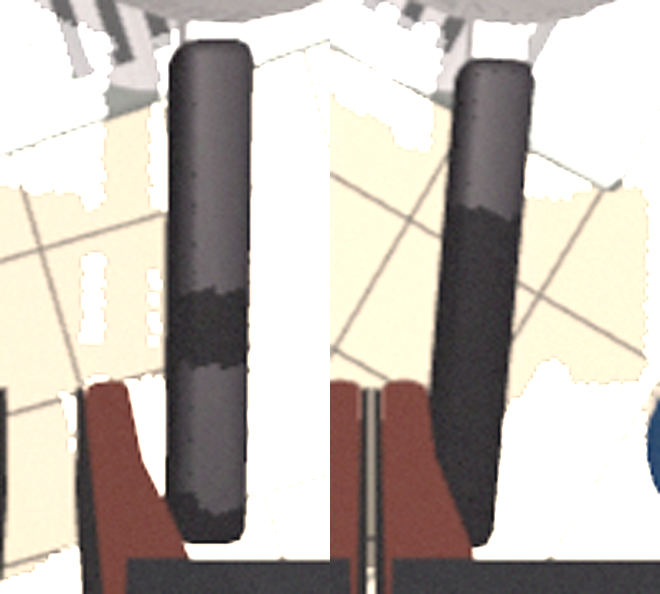

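Run:
```python
from h import *
for f,p0,p1 in (("w11",(333.6,142.1),(331.8,294.5)),("w15",(320.6,148.2),(308.2,295.5))):
    ci=dict(np.load(f"{f}.npz"))
    for z in (.134,.130,.126,.122):
        a,b=onz(ci,*p0,z),onz(ci,*p1,z); d=b-a; print(f,z,"len",rnd(np.linalg.norm(d)*1e3,1),"b",rnd(np.degrees(np.arctan2(d[1],d[0])),1),rnd(np.hypot(*(a[:2]-M))*1e3,1),rnd(np.hypot(*(b[:2]-M))*1e3,1))
```

```text
w11 0.134 len 103.3 b -106.0 58.5 161.7
w11 0.13 len 105.2 b -106.0 58.0 163.2
w11 0.126 len 107.1 b -106.0 57.6 164.7
w11 0.122 len 109.1 b -106.0 57.2 166.3
w15 0.134 len 101.5 b -64.1 62.2 163.7
w15 0.13 len 103.4 b -64.1 61.8 165.2
w15 0.126 len 105.3 b -64.1 61.4 166.6
w15 0.122 len 107.1 b -64.1 61.0 168.1
```

Run:
```python
from h import *
s=robot.state(); R=s["orientation"]; p=s["eef_pos"]
ci=dict(np.load("w15.npz")); a,b=onz(ci,320.6,148.2,.126),onz(ci,308.2,295.5,.126); m=a+(b-a)/np.linalg.norm(b-a)*.063; m[2]=.113
print(a,b,"mid in tool",R.T@(m-p)*1e3)
```

```text
[0.62125289 0.09155928 0.126     ] [ 0.66719029 -0.00313801  0.126     ] mid in tool [-7.70423658 21.87549446 60.61770219]
```

>>> play_rows(motion=[[[0, 0, 0, 0, -18, 0, 0], [0, 0, 0, -4, 0, 30, 0], [0, 0, 0, 0, 0, 30, 0], [0, 0, 0, 0, 0, 6, 0], [0, 0, 0, 0, 6, 0, 0], [0, 0, 0, 0, 5, 0, 0], [0, 0, 0, 0, 0, 0, 0]]])

```text
clock: 26.05
eef_pos: [0.6198, 0.0227, 0.1097]
orientation: [[-0.489, 0.867, -0.1], [0.848, 0.499, 0.181], [0.207, 0.003, -0.978]]
force: [-0.2, 0.5, -0.4]
finger_gap: 0.006
```

```bash
python3 push.py
```

```text
t 26.05 p [0.6198 0.0227 0.1097] tool b -60.0 face r 0.1252 handle b if touching -69.0 F [-0.2  0.5 -0.4] Fy_tool 0.0 T [-0.09 -0.04  0.  ] z-tilt [ 0.207  0.003 -0.978]
```

>>> play_rows(motion=[[[0, 0, 0, 0, 4, 0, 0], [0, 0, 0, 0, 4, 0, 0], [0, 0, 0, 0, 4, 0, 0], [0, 0, 0, 0, 0, 0, 0]]])

```text
clock: 26.45
eef_pos: [0.633, 0.029, 0.113]
orientation: [[-0.49, 0.866, -0.096], [0.848, 0.499, 0.18], [0.204, 0.007, -0.979]]
force: [-0.1, -0.1, -0.4]
finger_gap: 0.006
```

```bash
python3 push.py
```

```text
t 26.45 p [0.633 0.029 0.113] tool b -60.0 face r 0.1239 handle b if touching -62.3 F [-0.1 -0.1 -0.4] Fy_tool -0.1 T [-0.09  0.05  0.01] z-tilt [ 0.204  0.007 -0.979]
```

>>> play_rows(motion=[[[0, 0, 0, 0, 1.5, 1, 0], [0, 0, 0, 0, 1.5, 1, 0], [0, 0, 0, 0, 0, 0, 0]]])

```text
clock: 26.75
eef_pos: [0.6343, 0.03, 0.1107]
orientation: [[-0.489, 0.867, -0.099], [0.848, 0.499, 0.178], [0.204, 0.003, -0.979]]
force: [-2.9, -0.9, 0.9]
finger_gap: 0.008
```

```bash
python3 push.py
```

```text
t 26.75 p [0.6343 0.03   0.1107] tool b -60.0 face r 0.1236 handle b if touching -61.5 F [-2.9 -0.9  0.9] Fy_tool -2.9 T [-0.28  0.32  0.04] z-tilt [ 0.204  0.003 -0.979]
```

>>> play_rows(motion=[[[0, 0, 0, 0, -6, 0, 0], [0, 0, 0, 0, -14, 0, 0], [0, 0, 0, 0, -14, 0, 0], [0, 0, 0, -5, 0, -40, 0], [0, 0, 0, -10, 0, -45, 0], [0, 0, 0, -30, 0, -30, 0], [0, 0, 0, -30, 0, 0, 0], [0, 0, 0, 0, 0, 0, 0]]])

```text
clock: 27.55
eef_pos: [0.6498, -0.0723, 0.2057]
orientation: [[-0.491, 0.865, -0.102], [0.846, 0.502, 0.182], [0.209, 0.003, -0.978]]
force: [-0.7, 0.5, -1.6]
finger_gap: 0.003
```

```bash
python3 push.py
python3 - <<'E'
from h import *
for n in ("wrist","side","top"):
    im=eyes.capture(n); cv2.imwrite(f"pics/{n}16.png",im[:,:,::-1])
im=cv2.imread("pics/side16.png"); cv2.imwrite("pics/side16z.png",cv2.convertScaleAbs(cv2.resize(im[115:215,185:285],None,fx=6,fy=6,interpolation=cv2.INTER_CUBIC),alpha=2,beta=20))
E
```

```text
t 27.55 p [ 0.6498 -0.0723  0.2057] tool b -59.8 face r 0.2248 handle b if touching -70.6 F [-0.7  0.5 -1.6] Fy_tool -0.3 T [-0.11 -0.    0.04] z-tilt [ 0.209  0.003 -0.978]
```

View pics/side16z.png

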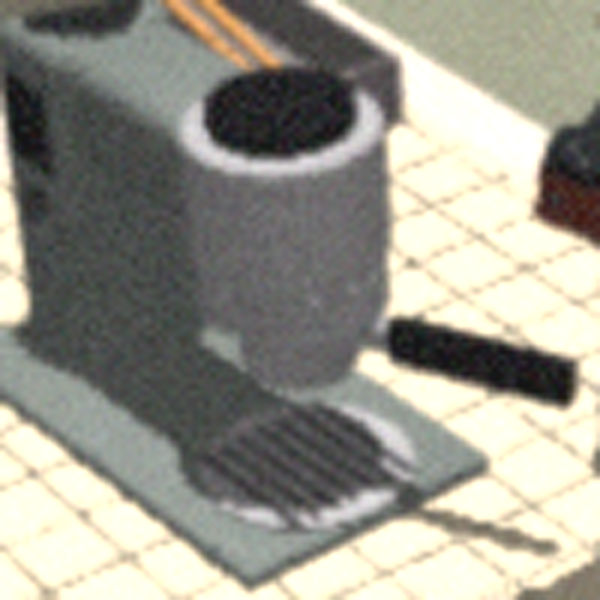

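View pics/top16.png

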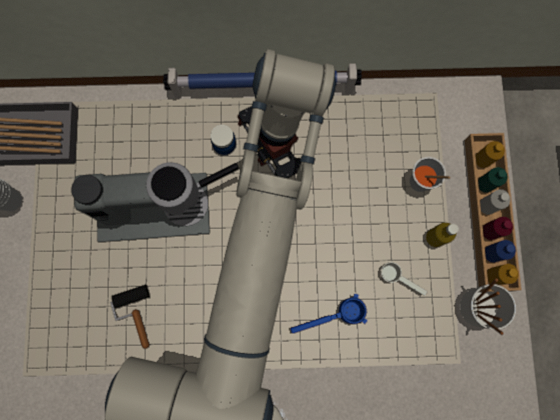

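View pics/side16.png

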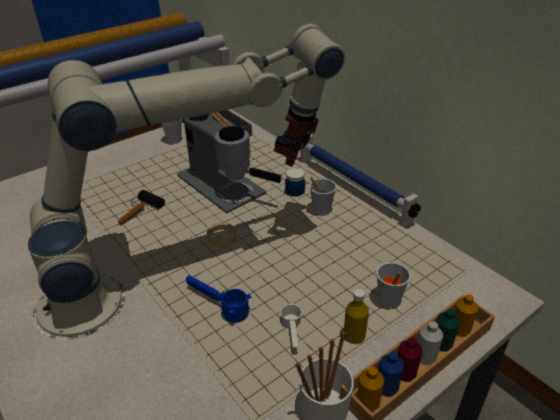

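Run:
```python
from h import *
print(robot.state()["force"],robot.state()["joint_vel"].round(3)); print(job.sign_off())
```

```text
[-0.3398582   0.48004043 -0.30900647] [ 0.016 -0.009  0.017 -0.002  0.003  0.   ]
the job is handed in; nothing more can be done
None
```

I fitted the strainer cup into the collar and locked it. I then handed the job in at about 27.6 s of the 72 s allowed, with the arm clear of everything.

**What I did:** I gripped the handle and lifted the lugs through the slots with the handle at about −147°. I turned the cup anticlockwise onto the ledges and opened the gripper, and the cup hung there by itself. With closed fingers I then pushed the handle round to the stop and backed off. I pushed a second time, met the same stop (about 3 N at the same place), and backed off again.

**Problems on the way:**
- **Collar centre:** my first camera estimate was about 2 mm off. I corrected it by feeling for the collar wall.
- **Early turns blocked:** three turns stopped at about −137°, when the rim was 24–26 mm above mount. The force briefly reached about 22 N, well over the 3 N limit you give for tipping the cup in the grip. The cup did not visibly slip and passed freely at about 22–23 mm. I did not find out what blocked it.

**Last checks:**
- **Height:** the handle's length in the wrist camera and its position in the side camera both show it about 4 mm below its hanging height. That matches lugs in the pockets.
- **Level:** the handle's slope in the side camera fits a level cup.
- **Angle:** the cameras disagree a little. The side camera and the push contact give about −61°, while the wrist camera gives about −64°. The expected stop is near −59°. Any of these puts the lugs inside the pockets.
- **Other things on the table:** by eye, the ones I could compare in the first and last pictures (jar, both dye cups, tape roll) are where they were. Nothing fell.

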